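# Load, index, count and scan a carousel of sample jars

## Robot

A 7-joint arm with a two-finger parallel gripper is mounted at the origin on the work surface. World frame = base frame: x ahead of the robot, y to its left, z up, the work surface at z = 0. Lengths are in m, angles in degrees, forces in N, time in s.
With the tool pointing down it reaches from about 0.4 to 0.85 m from the base axis. Payload 10.4 kg.
Tool frame: the origin (TCP) lies on the centre line of the jaws, within the pads' length; the fingertips stand tip_extent ahead of it and the grasp point (between the pads) lies 2 mm behind it (tip_extent is the distance from the TCP to the fingertips, in m); z points along the fingers, y is the direction in which the jaws open and shut (so a half turn about z gives the same grasp; the last joint's range is limited). The gripper opens to 85 mm and grips with 20 to 120 N. Pads are 22 mm wide; open, the fingers measure 114 mm over their backs; the gripper's body (76 mm by 85 mm) begins 54 mm behind the grasp point. The pads swing forward as they close: fully open they stand 13 mm farther back than shut.
Start: joints at [-1.295, 19.034, -3.707, 83.658, 1.238, 77.344, -5.071], TCP at [0.625, 0, 0.248] pointing down, gripper open.
Joint ranges: [-148.97, 148.97], [-28.65, 121.19], [-84.17, 76.75], [9.2, 138.47], [-72.65, 252.65], [3.7, 117.97], [-149.18, 149.18]. Speed limits (degrees/s): [127.2, 127.2, 159.86, 159.86, 180, 180, 180].

## Interface

Orientations are given as a 3x3 rotation matrix whose columns are the frame's x, y, z axes.
In Python, from cell import * gives the robot as it stands.
- The arm moves only by the tool step_arm, never from a script. Its argument "steps" is a list that holds one entry, the list of rows, each a list of 7 numbers: the opening, from 0 (shut) to 1 (fully open), then the shift along the tool's x, y, z in cm, then the turn, a rotation vector about the tool's x, y, z in rad. A call has 1 to 8 rows; each row is the pose to reach, as a shift and turn from the pose measured when the call began, along the tool's axes at that moment; what a row does not reach only later rows make up. A row lasts 1/10 s, in which the tool goes at most 50 mm and 8.59 degrees, less where a joint would pass 70% of its speed; a pose out of reach is approached as far as the arm can. A call with a gripper value outside its range is refused whole. The fingers move at their own pace and stop on an object; "newtons" is the grip in N (left out, the last holds). Time passes only in rows, so rows that repeat a pose let the fingers close. It gives the time, the measured TCP pose, the force and the opening at its end, in the units of the state.
- state(): the state, without advancing time (a new reading comes with each control period).
- camera(name): name is "scene" or "side" or "wrist"; returns a dict with "frame" (420x560x3 uint8, blue, green, red), "range_z" (420x560 float32, m along the optical axis (not along the pixel's ray), 0 where there is no reading), "K" (3x3 intrinsics, pixels), "extrinsics" (4x4, takes a point from camera to world coordinates). Camera axes: x right, y down, z forward; pixel columns grow to the right and rows downward; lengths in m; the calibration is good to about 2 mm. A picture is of the moment at which its call begins.
- finish_job(): hands the job in, once; it reports no verdict.
Trained networks look in the newest picture that a camera, given by its name, has taken for a name from the list of things; names that differ only in an ending like _2 or _b are one class to them, and where a whole thing is asked for, a point or a joint stands for the part that bears it (a point fixed in the world has none). Each returns a list of dicts, best first, with "conf" (0 to 1); they miss things now and then, are a little off and sometimes report something else, mostly with a low value. They report only what shows in the picture. A call takes as long as a camera call. They do not tell look-alikes from the thing itself.
- look_for(camera, label): "location" ([column, row] in pixels, amid what is visible of it).
- masks_of(camera, label): "region" (420x560 bool, what is visible of it) and "location" ([column, row] in pixels, amid what is visible of it).
- landmark_of(camera, label): "location" ([column, row] in pixels: a listed point, or the origin of a listed thing).
The state is a dict: "time": time; "qpos": joint angles; "qd": joint speeds; "joint_torque": joint torques, N m; "tcp_pos": TCP position; "tcp_rot": TCP orientation; "wrist_force": force on the tool from outside, world axes, zero at the start; "torque": the same for the moment, N m; "gripper_width": finger opening in m.
Only numpy, scipy, OpenCV 4.12 (cv2) and the standard library are available. Lean on these libraries where they do the work, as an engineer would, in place of code of your own. Each camera call takes 0.05 s, during which the arm holds its last target. There are 200 camera calls.

## Task

Stand every white sample jar on the carousel, one upright on each dark seat disc and released, before you turn it. Then turn the carousel a quarter turn clockwise, seen from above (two of its stops), and turn the batch counter's knob clockwise from zero by exactly one click for every jar on the carousel. After that pick up the barcode reader, hold it still about 7 cm in front of the carousel's barcode label, pointing squarely at its middle, for two seconds, and lay it back in its cradle, leaving the jars, the carousel and the counter as set and the other glassware where it is.

Things in the scene. Friction and masses are not known exactly. Their poses are not given: they have to be found in the camera images.
- jar1: Squat white plastic sample jar with a grey screw cap: 56 mm diameter, 58 mm high, 85 to 170 g, standing upright; origin at the centre of its underside, z up along its axis. Two, three or four of the four jars are present; all are alike.
- jar2: Squat white plastic sample jar with a grey screw cap: 56 mm diameter, 58 mm high, 85 to 170 g, standing upright; origin at the centre of its underside, z up along its axis. Two, three or four of the four jars are present; all are alike.
- jar3: Squat white plastic sample jar with a grey screw cap: 56 mm diameter, 58 mm high, 85 to 170 g, standing upright; origin at the centre of its underside, z up along its axis. Two, three or four of the four jars are present; all are alike.
- jar4: Squat white plastic sample jar with a grey screw cap: 56 mm diameter, 58 mm high, 85 to 170 g, standing upright; origin at the centre of its underside, z up along its axis. Two, three or four of the four jars are present; all are alike.
- seat0 (a point): Centre of one of the four dark rubber seat discs (62 mm diameter, 1 mm thick) on the carousel's tray, at the disc's top 31 mm above the bench, 85 mm from the carousel's axis; the tray is flat otherwise. The label plate stands over the rim midway between two of the seats. It turns with the tray.
- seat1 (a point): Centre of one of the four dark rubber seat discs (62 mm diameter, 1 mm thick) on the carousel's tray, at the disc's top 31 mm above the bench, 85 mm from the carousel's axis; the tray is flat otherwise. The label plate stands over the rim midway between two of the seats. It turns with the tray.
- seat2 (a point): Centre of one of the four dark rubber seat discs (62 mm diameter, 1 mm thick) on the carousel's tray, at the disc's top 31 mm above the bench, 85 mm from the carousel's axis; the tray is flat otherwise. The label plate stands over the rim midway between two of the seats. It turns with the tray.
- seat3 (a point): Centre of one of the four dark rubber seat discs (62 mm diameter, 1 mm thick) on the carousel's tray, at the disc's top 31 mm above the bench, 85 mm from the carousel's axis; the tray is flat otherwise. The label plate stands over the rim midway between two of the seats. It turns with the tray.
- carousel (a joint): Angle of the carousel's round tray (270 mm diameter, aluminium, top at 30 mm) in rad, growing clockwise seen from above; about 0 at the start. Spring detent stops every 45 degrees (0.785 rad): it takes about 0.3 N m to leave a stop and from more than halfway it snaps on to the next by itself. A quarter turn is 1.571. Free travel -0.5 to 5.0.
- carousel_grip (a point): Centre of the black bar grip on the post in the middle of the carousel, on its axis, 132 mm above the bench. The bar is upright-sided, 48 mm long, 14 mm thick, and reaches from 112 to 148 mm above the bench, and stands over a grey round hub (90 mm diameter, top 80 mm above the bench), clear above the jars' caps (89 mm). Its long direction passes through the label: it is the direction of label's x axis, and it turns with the tray.
- label (a point): Upright plate with the barcode label (paper 50 mm wide, 40 mm high) standing on the rim of the carousel tray and turning with it, 135 mm from the axis; the plate is 56 mm wide, 4 mm thick, its top 90 mm above the bench. Origin at the middle of the label's face, 62 mm above the bench; x points straight out of the face, level and away from the carousel's axis, z up.
- counter: White batch counter box fixed on the bench, 110 x 110 mm, 45 mm high, origin at the centre of its underside. A ring of 12 marks surrounds the knob; the wide zero mark lies towards its -x side.
- dial (a joint): Angle of the counter's knob in rad, growing clockwise seen from above; 0 (its end stop, pointer at the wide zero mark) at the start. One click every 30 degrees (0.5236 rad): each click takes about 0.1 N m to leave, and from more than halfway the knob snaps on to the next by itself. Travel to 5.8.
- dial_grip (a point): Centre of the black bar of the counter's knob, on the knob's axis, 79 mm above the bench: bar 56 mm long, 14 mm thick, from 55 to 91 mm above the bench, on a disc of 58 mm diameter. A white pointer line lies on one end. At value 0 the bar lies along counter's x axis, pointer to -x; it turns with the knob.
- reader: Handheld barcode reader, 220 g: a level grey bar 135 mm long, 36 mm wide, 40 mm high, with a black head 35 mm long, 44 mm wide, 46 mm high at the front; 170 mm long in all. Origin at the middle of its flat underside; x points forward to the window, z up. Its centre of mass is within 15 mm of the origin lengthwise; take it across its width just behind the middle, 0 to 10 mm behind the origin.
- window (a point): Middle of the reader's window, on the front face of its head, 85 mm ahead of the reader's origin and 23 mm above its underside. The reader looks along its x axis.
- cradle: Fixed grey cradle for the reader, 170 x 75 mm; origin at the centre of its underside, x along the reader's length (the reader lies in it with its front to +x). Two saddles, 22 mm long at x = -60 and +50 mm, carry the reader's underside 20 mm above the bench; between them the space beside the reader is free down to 6 mm. Lips at the saddles' ends, 61 mm apart on the inside, stand 12 mm higher than the saddles.
- measuring_cylinder1: Bystander: tall glass measuring cylinder with a blue foot, 64 mm wide at the foot, 206 mm high; origin under its centre.
- measuring_cylinder2: Bystander: glass measuring cylinder with a blue foot, 64 mm wide at the foot, 176 mm high; origin under its centre.
- flask1: Bystander: conical glass flask, 84 mm wide, 115 mm high; origin under its centre.
- flask2: Bystander: conical glass flask, 84 mm wide, 115 mm high; origin under its centre.
- beaker: Bystander: open glass beaker, 66 mm wide, 75 mm high; origin under its centre.
- reagent_bottle: Bystander: amber glass reagent jar, 80 mm wide, 130 mm high; origin under its centre.
- petri_dish: Bystander: clear flat covered dish, 90 mm wide, 16 mm high; origin under its centre.
Mind the look-alikes: they are no part of the job. What is shaped like the jar4 but purple is not meant. Leave any turquoise look-alike of the reader alone.

How it is judged:
By the outcome, as a careful person would: the job done as asked, in the order asked, and still so for the second after the job is handed in, with the robot touching nothing.
Of jar1, jar2, jar3, jar4 only 2 to 4 are there at a start; the rules pass over those that are not, and their reading is None.
At some moment in a run one of jar1, jar2, jar3, jar4 may be knocked a few centimetres aside while the robot is not near it.
Once in a run the grip may slacken for a moment while it holds something.
It also fails if it takes over 210 s, if anything falls off the work surface, if the arm or the gripper's body presses on something with over 40 N, if the wrist force passes 120 N, or if a joint passes its speed limit or range.

## Working session

There is one attempt and no reset: what is moved stays moved. The work goes in short steps, Python scripts to look and compute and a tool call to move; the robot and the scene stay as the last step left them, time stands still between calls to the robot, and variables do not carry over. Pictures are saved under pics/ and viewed, about 12 in all and at most 16, crops included, and the job is handed in when it is done.

Besides the shell and the picture viewer there is one more tool, called after "Call:" in YAML: its name, and indented under it one key for each argument. step_arm: Moves the arm, as the interface text tells. Its arguments: {"type":"object","properties":{"steps":{"type":"array"},"newtons":{"type":"number"}},"required":["steps"]}

```bash
ls; mkdir -p pics; cat > h.py <<'E'
from cell import *
import numpy as np, cv2
def px2w(c,u,v,z=None):
    K=c["K"];T=c["extrinsics"]
    d=np.linalg.inv(K)@np.array([u,v,1.0])
    if z is None:
        r=c["range_z"][int(round(v)),int(round(u))]
        return (T@np.append(d*r,1))[:3]
    dw=T[:3,:3]@d; o=T[:3,3]
    return o+dw*(z-o[2])/dw[2]
def cloud(c):
    K=c["K"];T=c["extrinsics"];r=c["range_z"]
    v,u=np.mgrid[:420,:560]
    P=np.stack([(u-K[0,2])/K[0,0]*r,(v-K[1,2])/K[1,1]*r,r],-1)@T[:3,:3].T+T[:3,3]
    P[r==0]=np.nan
    return P
E
python3 - <<'E'
from h import *
print({k:np.round(v,3) for k,v in state().items()})
for n in ["scene","side"]:
    c=camera(n); cv2.imwrite(f"pics/{n}0.png",cv2.resize(c["frame"],(784,588)))
    print(n,np.round(c["extrinsics"],2).tolist())
    for l in ["jar1","carousel_grip","label","seat0","counter","dial_grip","reader","window","cradle"]:
        print(l,[(np.round(d["location"]).tolist(),round(d["conf"],2),np.round(px2w(c,*d["location"]),3).tolist()) for d in landmark_of(n,l)])
E
```

```text
pics
{'time': np.float64(0.0), 'qpos': array([-1.295, 19.072, -3.707, 83.708,  1.237, 77.344, -5.071]), 'qd': array([-0.016, -0.076,  0.002, -0.027, -0.061, -0.006, -0.033]), 'joint_torque': array([ 0.0000e+00, -6.2545e+01,  5.0000e-02, -3.9161e+01,  1.6000e-02,
        1.0000e-02, -0.0000e+00]), 'tcp_pos': array([ 0.625, -0.   ,  0.247]), 'tcp_rot': array([[-0.   ,  1.   , -0.001],
       [ 1.   ,  0.   , -0.   ],
       [-0.   , -0.001, -1.   ]]), 'wrist_force': array([-0.154, -0.067, -0.243]), 'torque': array([0.042, 0.044, 0.006]), 'gripper_width': np.float64(0.085)}
scene [[0.46, 0.49, -0.74, 1.35], [0.89, -0.26, 0.38, -0.34], [-0.01, -0.83, -0.56, 0.71], [0.0, 0.0, 0.0, 1.0]]
jar1 [([194.0, 242.0], 0.93, [0.471, -0.149, 0.016]), ([262.0, 259.0], 0.77, [0.632, -0.023, 0.027]), ([224.0, 283.0], 0.77, [0.659, -0.136, 0.02]), ([414.0, 215.0], 0.29, [0.659, 0.453, 0.021])]
carousel_grip [([335.0, 180.0], 0.58, [1.349, -0.344, 0.715]), ([324.0, 227.0], 0.31, [0.595, 0.183, 0.03])]
label [([349.0, 230.0], 0.88, [0.797, 0.107, 0.184])]
seat0 [([307.0, 205.0], 0.92, [0.479, 0.197, 0.031
[... 1327 characters left out ...]
0, 174.0], 0.88, [0.494, 0.3, 0.032]), ([251.0, 196.0], 0.81, [0.482, 0.211, 0.032]), ([284.0, 170.0], 0.71, [0.603, 0.276, 0.037]), ([223.0, 142.0], 0.51, [0.462, 0.454, 0.037]), ([317.0, 170.0], 0.38, [0.583, -0.011, 0.299])]
counter [([363.0, 336.0], 0.75, [0.585, -0.324, 0.094]), ([362.0, 354.0], 0.69, [0.577, -0.345, 0.056])]
dial_grip [([360.0, 338.0], 0.79, [0.578, -0.326, 0.092])]
reader [([207.0, 362.0], 0.83, [0.255, -0.25, 0.033]), ([302.0, 379.0], 0.82, [0.434, -0.362, 0.063])]
window [([176.0, 376.0], 0.63, [0.185, -0.269, 0.044]), ([297.0, 339.0], 0.59, [0.454, -0.272, 0.064]), ([317.0, 250.0], 0.35, [0.59, -0.031, 0.036])]
cradle [([304.0, 379.0], 0.76, [0.439, -0.364, 0.06])]
```

View pics/scene0.png

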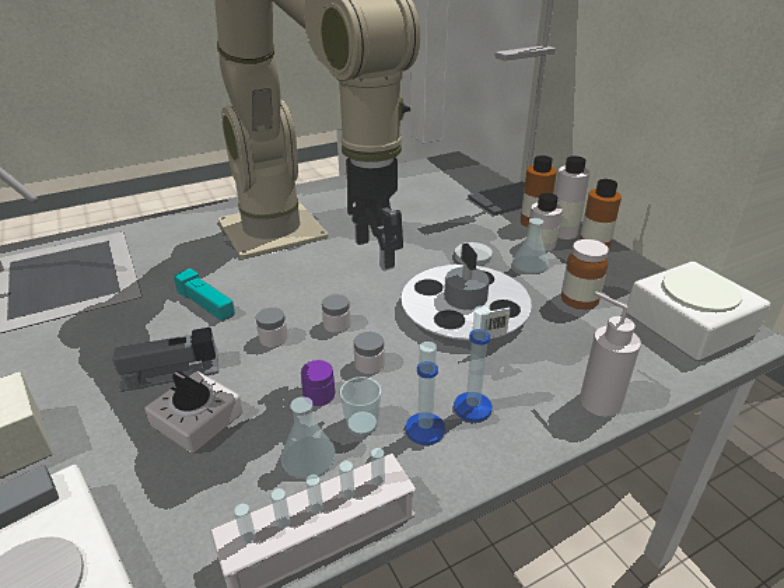

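View pics/side0.png

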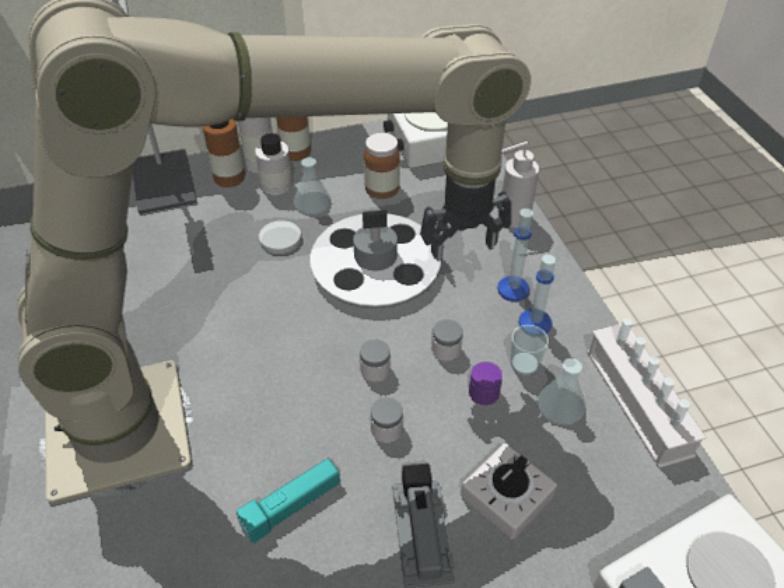

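The pictures show three grey-capped white jars at scene (270,325), (335,312), (368,350) and side (375,360), (386,420), (447,340). The purple look-alike is at scene (318,382). The dark reader in the cradle is at scene (165,352), and the turquoise one at (205,293) is not meant. The carousel is at (466,300), the counter at (192,408).

```bash
cat >> h.py <<'E'
def circ(P,r):
    from scipy.optimize import least_squares
    return least_squares(lambda q:np.hypot(P[:,0]-q[0],P[:,1]-q[1])-r,np.median(P[:,:2],0),loss='soft_l1',f_scale=.002).x
E
python3 - <<'E'
from h import *
A=[]
for n in ["scene","side"]:
    c=camera(n); P=cloud(c)
    print(n)
    for d in masks_of(n,"jar1"):
        m=d["region"]; Q=P[m]; Q=Q[np.isfinite(Q[:,0])]
        col=np.median(c["frame"][m],0)
        top=Q[(Q[:,2]>.053)&(Q[:,2]<.063)]
        if len(top)>10: print("jar",np.round(d["location"]),round(d["conf"],2),col,np.round(Q[:,2].max(),3),"topmid",np.round((top.min(0)+top.max(0))/2,3),"median",np.round(np.median(top,0),3),len(top))
    # bar grip of the carousel
    for nm,lo,hi,cx,cy,R in [("grip",.142,.154,.54,.245,.06),("hub",.076,.084,.54,.245,.08),("dialbar",.085,.097,.59,-.325,.06),("box",.040,.050,.59,-.325,.10),("reader",.056,.072,.44,-.35,.15),("tray",.026,.034,.54,.245,.16)]:
        s=(P[...,2]>lo)&(P[...,2]<hi)&(np.hypot(P[...,0]-cx,P[...,1]-cy)<R)
        Q=P[s]
        if len(Q)<5: print(nm,len(Q));continue
        (x,y),(w,h),a=cv2.minAreaRect((Q[:,:2]*1000).astype(np.float32))
        ev=np.linalg.eigh(np.cov(Q[:,:2].T))[1][:,1]
        print(nm,len(Q),"rect",np.round([x,y,w,h,a],1),"ax",np.round(np.degrees(np.arctan2(ev[1],ev[0])),1),"med",np.round(np.median(Q,0),3))
    print("seats",[(np.round(px2w(c,*d["location"],.031),3)[:2].tolist(),round(d["conf"],2)) for d in landmark_of(n,"seat0")])
    print("label",[np.round(px2w(c,*d["location"],.062),3).tolist() for d in landmark_of(n,"label")])
    for l,z in [("carousel_grip",.132),("dial_grip",.079),("counter",0),("reader",.02),("window",.043),("cradle",0)]:
        print(l,[(np.round(px2w(c,*d["location"],z),3)[:2].tolist(),round(d["conf"],2)) for d in landmark_of(n,l)][:2])
E
```

```text
scene
jar [192. 234.] 0.9 [119. 119. 123.] 0.06 topmid [ 0.447 -0.143  0.057] median [ 0.451 -0.143  0.056] 198
jar [226. 275.] 0.89 [96. 51. 77.] 0.113 topmid [ 0.639 -0.121  0.057] median [ 0.641 -0.122  0.056] 279
jar [263. 251.] 0.78 [121. 121. 124.] 0.059 topmid [ 0.608 -0.009  0.056] median [ 0.61  -0.009  0.056] 225
jar [239. 222.] 0.73 [119. 119. 123.] 0.06 topmid [ 0.469 -0.015  0.057] median [ 0.472 -0.015  0.056] 162
jar [340. 268.] 0.52 [138. 106.  87.] 0.207 topmid [0.795 0.095 0.058] median [0.799 0.091 0.059] 37
jar [333. 211.] 0.49 [138. 136. 133.] 0.206 topmid [0.607 0.236 0.058] median [0.585 0.222 0.058] 129
grip 54 rect [546.  243.3  14.5  47.8  78.4] ax 170.2 med [0.547 0.243 0.146]
hub 350 rect [548.3 242.5  87.9  82.9  53.3] ax 50.2 med [0.552 0.237 0.078]
dialbar 122 rect [ 596.3 -322.3   56.9   14.2   26.9] ax -151.9 med [ 0.599 -0.322  0.089]
box 1151 rect [ 596.9 -323.1  109.7  110.9   27.3] ax 85.1 med [ 0.615 -0.328  0.044]
reader 643 rect [ 506.3 -348.2  169.8  162.7   81.5] ax 73.4 med [ 0.45  -0.335  0.059]
tray 2471 rect [544.7 244.  267.  267.9  22.9
[... 1218 characters left out ...]
[ 0.586 -0.335  0.047]
reader 1437 rect [ 505.2 -349.3  170.7  166.6   80.4] ax 61.6 med [ 0.444 -0.338  0.062]
tray 2578 rect [536.  246.9 253.4 274.7   0.7] ax 146.7 med [0.518 0.212 0.032]
seats [([0.592, -0.297], 0.7), ([0.484, 0.211], 0.67), ([0.593, 0.181], 0.58), ([0.488, 0.299], 0.58), ([0.596, -0.021], 0.58), ([0.614, 0.291], 0.57)]
label [[0.677, 0.212, 0.062]]
carousel_grip [([0.54, 0.237], 0.59)]
dial_grip [([0.584, -0.323], 0.97), ([0.598, 0.389], 0.57)]
counter [([0.596, -0.319], 0.87), ([0.795, 0.005], 0.56)]
reader [([0.255, -0.241], 0.92), ([0.437, -0.343], 0.59)]
window [([0.185, -0.267], 0.8), ([0.453, -0.256], 0.77)]
cradle [([0.444, -0.339], 0.78), ([0.623, 0.32], 0.63)]
```

```bash
python3 -c "
import cell;print([n for n in dir(cell) if n[0]!='_']);print(getattr(cell,'tip_extent',None))"
```

```text
['PlanningError', 'camera', 'finish_job', 'landmark_of', 'look_for', 'masks_of', 'state', 'tip_extent']
0.017
```

Call:
step_arm:
  steps:
    - [[1, -1.5, -15.9, 7, 0, 0, 0.986], [1, -1.5, -15.9, 7, 0, 0, 0.986], [1, -1.5, -15.9, 7, 0, 0, 0.986], [1, -1.5, -15.9, 7, 0, 0, 0.986], [1, -1.5, -15.9, 7, 0, 0, 0.986], [1, -1.5, -15.9, 7, 0, 0, 0.986], [1, -1.5, -15.9, 7, 0, 0, 0.986], [1, -1.5, -15.9, 7, 0, 0, 0.986]]
  newtons: 40

```text
time: 2.8
tcp_pos: [0.4661, -0.015, 0.1785]
tcp_rot: [[0.835, 0.551, 0.0], [0.551, -0.835, -0.0], [0.0, 0.0, -1.0]]
wrist_force: [-0.1, 0.5, -0.2]
gripper_width: 0.0854
```

```bash
cat >> h.py <<'E'
def jars(n):
    "jar axes (xy) from the lidded top disc, with height of top"
    c=camera(n); P=cloud(c); out=[]
    for d in masks_of(n,"jar1"):
        Q=P[d["region"]]; Q=Q[np.isfinite(Q[:,0])]; col=np.median(c["frame"][d["region"]],0)
        if len(Q)<30: continue
        zt=np.percentile(Q[:,2],90); t=Q[abs(Q[:,2]-zt)<.005]
        (x,y),r=cv2.minEnclosingCircle((np.percentile(t[:,:2],[0,100],0)[[0,1]]*1).astype(np.float32)) if 0 else ((t[:,:2].max(0)+t[:,:2].min(0))/2,0)
        out.append((round(d["conf"],2),round(float(x),3),round(float(y),3),"top",round(float(zt),3),"ext",np.round(np.ptp(t[:,:2],0),3).tolist(),"bgr",col.tolist()))
    return c,out
def totool(dx,dy,dz):
    R=np.array(state()["tcp_rot"]); return np.round(R.T@[dx,dy,dz]*100,2)
E
python3 - <<'E'
from h import *
c,o=jars("wrist"); print(*o,sep="\n")
cv2.imwrite("pics/w1.png",c["frame"]); print(np.round(c["extrinsics"],2))
print(state()["qpos"])
E
```

```text
(0.95, 0.465, -0.012, 'top', 0.059, 'ext', [0.053, 0.054], 'bgr', [126.0, 126.0, 124.0])
(0.86, 0.605, -0.007, 'top', 0.059, 'ext', [0.054, 0.054], 'bgr', [125.0, 125.0, 122.0])
(0.78, 0.446, -0.131, 'top', 0.059, 'ext', [0.054, 0.035], 'bgr', [85.0, 86.0, 88.0])
(0.71, 0.635, -0.119, 'top', 0.059, 'ext', [0.053, 0.055], 'bgr', [162.0, 50.0, 124.0])
(0.27, 0.705, -0.092, 'top', 0.053, 'ext', [0.009, 0.021], 'bgr', [112.0, 113.0, 104.0])
[[ 0.55 -0.8  -0.25  0.53]
 [-0.83 -0.53 -0.17  0.03]
 [-0.    0.3  -0.95  0.3 ]
 [ 0.    0.    0.    1.  ]]
[-2.56755108e+00  2.29441600e+00 -1.23844974e+00  1.12037728e+02
  5.25990977e-02  6.56542789e+01 -6.01574497e+01]
```

View pics/w1.png

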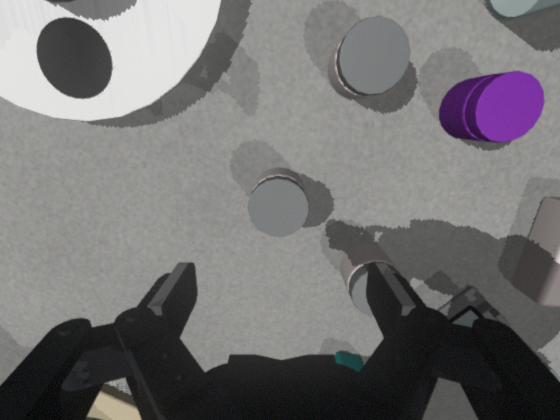

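The wrist view shows the white jar at (278,207) ahead of the open jaws, and the purple one at (495,105) is left alone. The measured position agrees to 3 mm, so I go down and grip.

Call:
step_arm:
  steps:
    - [[1, 0.1, -0.3, 5, 0, 0, 0], [1, 0.1, -0.3, 10, 0, 0, 0], [1, 0.1, -0.3, 14.6, 0, 0, 0], [1, 0.1, -0.3, 14.6, 0, 0, 0], [0.5, 0.1, -0.3, 14.6, 0, 0, 0], [0.5, 0.1, -0.3, 14.6, 0, 0, 0], [0.5, 0.1, -0.3, 14.6, 0, 0, 0], [0.5, 0.1, -0.3, 14.6, 0, 0, 0]]
  newtons: 40

```text
time: 3.7
tcp_pos: [0.4674, -0.0118, 0.0353]
tcp_rot: [[0.832, 0.555, 0.005], [0.555, -0.832, 0.0], [0.004, 0.003, -1.0]]
wrist_force: [0.3, -0.7, 5.6]
gripper_width: 0.0545
```

Call:
step_arm:
  steps:
    - [[0.4, 0, 0, 0, 0, 0, 0], [0.4, 0, 0, 0, 0, 0, 0], [0.4, 0, 0, -3, 0, 0, 0], [0.4, 0, 0, -6, 0, 0, 0], [0.4, 0, 0, -9, 0, 0, 0], [0.4, 0, 0, -9, 0, 0, 0]]
  newtons: 40

```text
time: 4.3
tcp_pos: [0.4694, -0.0118, 0.1297]
tcp_rot: [[0.832, 0.555, 0.013], [0.555, -0.832, 0.001], [0.011, 0.006, -1.0]]
wrist_force: [0.8, 1.0, -0.6]
gripper_width: 0.0546
```

```bash
cat >> h.py <<'E'
from scipy.spatial.transform import Rotation as Ro
def goal(x,y,z,jaw):
    "row (cm, rad) from here to tool-down pose with jaws along angle jaw (deg, mod 180)"
    s=state(); R=np.array(s["tcp_rot"]); p=np.array(s["tcp_pos"]); best=None
    for k in (-180,0,180):
        a=np.radians(jaw+k); Y=np.array([np.cos(a),np.sin(a),0]); Z=np.array([0,0,-1.]); G=np.stack([np.cross(Y,Z),Y,Z],1)
        v=Ro.from_matrix(R.T@G).as_rotvec()
        if best is None or np.linalg.norm(v)<np.linalg.norm(best): best=v
    return np.round(R.T@(np.array([x,y,z])-p)*100,2).tolist(),np.round(best,3).tolist(),"q7",round(float(s["qpos"][6]),1)
E
python3 - <<'E'
from h import *
print(goal(.46,.11,.2,-56.5))
E
```

```text
([6.05, -10.61, -7.03], [0.006, -0.011, 0.003], 'q7', -60.6)
```

Call:
step_arm:
  steps:
    - [[0.4, 3, -5, -4, 0.006, -0.011, 0], [0.4, 6, -10.6, -7, 0.006, -0.011, 0], [0.4, 6, -10.6, -7, 0.006, -0.011, 0], [0.4, 6, -10.6, -7, 0.006, -0.011, 0], [0.4, 6, -10.6, -7, 0.006, -0.011, 0]]

```text
time: 4.8
tcp_pos: [0.4596, 0.1102, 0.1997]
tcp_rot: [[0.831, 0.556, 0.001], [0.556, -0.831, -0.0], [0.0, 0.001, -1.0]]
wrist_force: [-0.2, 0.0, -3.2]
gripper_width: 0.0547
```

```bash
cat >> h.py <<'E'
def carousel(n):
    c=camera(n); P=cloud(c); f=c["frame"].astype(int)
    Z=P[...,2]
    gm=(Z>.14)&(Z<.156)&(np.hypot(P[...,0]-.545,P[...,1]-.244)<.05)
    if gm.sum()>20:
        Q=P[gm]; (x,y),wh,a=cv2.minAreaRect((Q[:,:2]*1000).astype(np.float32))
        ev=np.linalg.eigh(np.cov(Q[:,:2].T))[1][:,1]
        print("grip",np.round([x,y,*wh,a],1),"ax",np.round(np.degrees(np.arctan2(ev[1],ev[0])),1))
    dark=((f.max(-1)<75)&(Z>.022)&(Z<.042)&(np.hypot(P[...,0]-.545,P[...,1]-.244)<.13)&(np.hypot(P[...,0]-.545,P[...,1]-.244)>.05)).astype(np.uint8)
    k,L,st,_=cv2.connectedComponentsWithStats(cv2.morphologyEx(dark,cv2.MORPH_OPEN,np.ones((3,3))))
    for i in range(1,k):
        if st[i,4]<150: continue
        Q=P[L==i]; lo,hi=Q[:,:2].min(0),Q[:,:2].max(0)
        print("seat",np.round((lo+hi)/2,3),"ext",np.round(hi-lo,3),"z",np.round(np.median(Q[:,2]),3),st[i,:5])
    return c
E
python3 - <<'E'
from h import *
for n in ["wrist","scene","side"]:
    print(n); c=carousel(n); cv2.imwrite(f"pics/car_{n}.png",c["frame"])
    print("label",[np.round(px2w(c,*d["location"],.062),3).tolist() for d in landmark_of(n,"label")])
E
```

```text
wrist
grip [526.  245.2  11.7  22.6  40.6] ax 140.1
seat [0.495 0.317] ext [0.059 0.061] z 0.032 [  76    0   67   73 3455]
seat [0.591 0.177] ext [0.06 0.06] z 0.032 [ 268    0   68   72 3997]
seat [0.477 0.201] ext [0.05  0.052] z 0.032 [ 193  103   50   59 2073]
label []
scene
grip [545.4 243.7  15.2  47.4  81.5] ax 171.9
seat [0.474 0.198] ext [0.06  0.061] z 0.03 [296 200  20  11 177]
seat [0.591 0.175] ext [0.063 0.06 ] z 0.029 [310 222  22  13 230]
label [[0.675, 0.217, 0.062], [0.465, 0.312, 0.062], [0.694, 0.417, 0.062]]
side
grip [549.5 242.2  16.2  32.7  75.1] ax 164.5
seat [0.59  0.176] ext [0.057 0.058] z 0.033 [281 189  21  14 240]
seat [0.472 0.193] ext [0.058 0.055] z 0.033 [239 195  20  12 190]
label [[0.678, 0.223, 0.062]]
```

View pics/car_wrist.png

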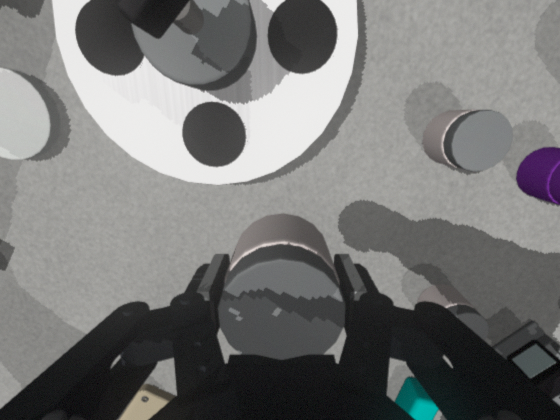

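The wrist view shows the jar held between the pads. The seats at (215,133), (305,35) and (105,35) measure where the geometry says, and two of the jars and the purple pot are still on the bench.

Call:
step_arm:
  steps:
    - [[0.4, 3.5, -3.5, 2, 0, 0, 0], [0.4, 6.2, -6.5, 4, 0, 0, 0], [0.4, 6.2, -6.5, 8, 0, 0, 0], [0.4, 6.2, -6.5, 11, 0, 0, 0], [0.4, 6.2, -6.5, 12.5, 0, 0, 0], [0.4, 6.2, -6.5, 13.2, 0, 0, 0], [0.4, 6.2, -6.5, 13.2, 0, 0, 0]]

```text
time: 5.8
tcp_pos: [0.4753, 0.1964, 0.0669]
tcp_rot: [[0.834, 0.552, -0.001], [0.552, -0.834, -0.001], [-0.002, 0.0, -1.0]]
wrist_force: [0.5, 0.7, -1.2]
gripper_width: 0.0546
```

Call:
step_arm:
  steps:
    - [[0.4, 0.1, -0.2, 0, 0, 0, 0], [0.4, 0.1, -0.2, 0.1, 0, 0, 0], [0.9, 0.1, -0.2, 0.1, 0, 0, 0], [0.9, 0.1, -0.2, 0.1, 0, 0, 0], [0.9, 0.1, -0.2, 0.1, 0, 0, 0], [0.9, 0.1, -0.2, -4, 0, 0, 0], [0.9, 0.1, -0.2, -9, 0, 0, 0], [0.9, 0.1, -0.2, -13, 0, 0, 0]]

```text
time: 6.6
tcp_pos: [0.4753, 0.1989, 0.1996]
tcp_rot: [[0.833, 0.553, -0.0], [0.553, -0.833, -0.001], [-0.001, 0.0, -1.0]]
wrist_force: [1.8, 0.1, 0.4]
gripper_width: 0.0766
```

```bash
python3 - <<'E'
from h import *
for n in ["scene","side","wrist"]:
    print(n,*jars(n)[1],sep="\n")
print(goal(.607,-.009,.17,34.3))
E
```

```text
scene
(0.93, 0.473, 0.195, 'top', 0.088, 'ext', [0.054, 0.054], 'bgr', [116.0, 116.0, 120.0])
(0.92, 0.607, -0.009, 'top', 0.057, 'ext', [0.054, 0.052], 'bgr', [116.0, 116.0, 119.0])
(0.89, 0.639, -0.122, 'top', 0.057, 'ext', [0.054, 0.053], 'bgr', [94.0, 50.0, 75.0])
(0.71, 0.448, -0.143, 'top', 0.057, 'ext', [0.054, 0.053], 'bgr', [82.0, 81.0, 80.0])
side
(0.75, 0.606, -0.008, 'top', 0.062, 'ext', [0.053, 0.058], 'bgr', [122.0, 122.0, 124.0])
(0.71, 0.637, -0.12, 'top', 0.062, 'ext', [0.052, 0.056], 'bgr', [130.0, 68.0, 107.0])
(0.61, 0.447, -0.143, 'top', 0.062, 'ext', [0.054, 0.054], 'bgr', [80.0, 80.0, 77.0])
(0.58, 0.473, 0.195, 'top', 0.093, 'ext', [0.052, 0.058], 'bgr', [121.0, 121.5, 123.0])
(0.48, 0.755, -0.186, 'top', 0.111, 'ext', [0.028, 0.029], 'bgr', [121.0, 121.0, 112.0])
wrist
(0.81, 0.605, -0.006, 'top', 0.059, 'ext', [0.053, 0.055], 'bgr', [125.0, 124.0, 124.0])
(0.74, 0.472, 0.198, 'top', 0.09, 'ext', [0.054, 0.053], 'bgr', [133.0, 132.0, 131.0])
([-0.42, 24.61, 2.6], [0.003, 0.003, 1.558], 'q7', -85.7)
```

Call:
step_arm:
  steps:
    - [[1, -0.4, 24.5, 2.6, 0, 0, -1.3], [1, -0.4, 24.5, 2.6, 0, 0, -1.3], [1, -0.4, 24.5, 2.6, 0, 0, -1.3], [1, -0.4, 24.5, 2.6, 0, 0, -1.3], [1, -0.4, 24.5, 2.6, 0, 0, -1.3], [1, -0.4, 24.5, 2.6, 0, 0, -1.3], [1, -0.4, 24.5, 2.6, 0, 0, -1.3], [1, -0.4, 24.5, 2.6, 0, 0, -1.3]]

```text
time: 7.7
tcp_pos: [0.6059, -0.0088, 0.1678]
tcp_rot: [[-0.169, 0.986, -0.006], [0.986, 0.169, -0.002], [-0.001, -0.006, -1.0]]
wrist_force: [-1.0, 0.6, 0.0]
gripper_width: 0.0853
```

```bash
python3 - <<'E'
from h import *
print(*jars("wrist")[1],sep="\n")
print(goal(.606,-.0075,.17,34.3),goal(.606,-.0075,.034,34.3))
E
```

```text
(0.64, 0.636, -0.119, 'top', 0.059, 'ext', [0.054, 0.054], 'bgr', [99.0, 45.0, 80.0])
(0.63, 0.605, -0.007, 'top', 0.059, 'ext', [0.053, 0.054], 'bgr', [127.0, 127.0, 125.0])
(0.62, 0.446, -0.134, 'top', 0.059, 'ext', [0.053, 0.042], 'bgr', [121.0, 121.0, 121.0])
([0.07, 0.02, -0.17], [-0.006, -0.001, -0.431], 'q7', 3.3) ([0.07, 0.1, 13.43], [-0.006, -0.001, -0.431], 'q7', 3.3)
```

Call:
step_arm:
  steps:
    - [[1, 0.1, 0, 0, 0, 0, -0.15], [1, 0.1, 0, 2, 0, 0, -0.29], [1, 0.1, 0, 5, 0, 0, -0.43], [1, 0.1, 0.1, 9.5, 0, 0, -0.43], [1, 0.1, 0.1, 13.4, 0, 0, -0.43], [1, 0.1, 0.1, 13.4, 0, 0, -0.43], [0.5, 0.1, 0.1, 13.4, 0, 0, -0.43], [0.5, 0.1, 0.1, 13.4, 0, 0, -0.43]]

```text
time: 8.6
tcp_pos: [0.6074, -0.0071, 0.0366]
tcp_rot: [[-0.561, 0.828, -0.002], [0.828, 0.561, -0.002], [0.0, -0.003, -1.0]]
wrist_force: [1.7, -0.8, -0.1]
gripper_width: 0.0594
```

Call:
step_arm:
  steps:
    - [[0.4, 0, 0, 0, 0, 0, 0], [0.4, 0, 0, 0, 0, 0, 0], [0.4, 0, 0, 0, 0, 0, 0]]

```text
time: 8.9
tcp_pos: [0.6078, -0.007, 0.0375]
tcp_rot: [[-0.561, 0.828, -0.001], [0.828, 0.561, -0.002], [-0.001, -0.002, -1.0]]
wrist_force: [-0.2, 0.4, -3.0]
gripper_width: 0.0545
```

```bash
python3 - <<'E'
from h import *
s=state();print(s["tcp_pos"],s["gripper_width"])
print(goal(.607,-.008,.16,34.3),goal(.592,.175,.16,34.3))
E
```

```text
[ 0.60782062 -0.00701105  0.03746001] 0.05453561387336938
([-0.04, -0.15, -12.25], [-0.002, 0.001, -0.003], 'q7', 25.0) ([15.95, 8.88, -12.28], [-0.002, 0.001, -0.003], 'q7', 25.0)
```

Call:
step_arm:
  steps:
    - [[0.4, 0, 0, -4, 0, 0, 0], [0.4, 0, 0, -8, 0, 0, 0], [0.4, 4, 2, -10, 0, 0, 0], [0.4, 8, 4.5, -11, 0, 0, 0], [0.4, 12, 6.7, -11, 0, 0, 0], [0.4, 16, 8.9, -10, 0, 0, 0], [0.4, 16, 8.9, -8, 0, 0, 0], [0.4, 16, 8.9, -8, 0, 0, 0]]

```text
time: 9.7
tcp_pos: [0.5898, 0.1765, 0.1149]
tcp_rot: [[-0.563, 0.826, -0.005], [0.826, 0.563, -0.003], [0.001, -0.006, -1.0]]
wrist_force: [0.2, -0.9, -1.9]
gripper_width: 0.0547
```

```bash
python3 - <<'E'
from h import *
print(goal(.592,.1745,.069,34.3),state()["gripper_width"])
E
```

```text
([-0.29, 0.09, 4.58], [-0.006, -0.001, -0.0], 'q7', 7.5) 0.05471528968400228
```

Call:
step_arm:
  steps:
    - [[0.4, -0.3, 0.1, 2, -0.006, 0, 0], [0.4, -0.3, 0.1, 3.8, -0.006, 0, 0], [0.4, -0.3, 0.1, 4.6, -0.006, 0, 0], [0.4, -0.3, 0.1, 4.6, -0.006, 0, 0], [0.4, -0.3, 0.1, 4.6, -0.006, 0, 0]]

```text
time: 10.2
tcp_pos: [0.5927, 0.1738, 0.0697]
tcp_rot: [[-0.562, 0.827, 0.001], [0.827, 0.562, 0.001], [0.0, 0.001, -1.0]]
wrist_force: [-0.5, -0.1, -1.3]
gripper_width: 0.0545
```

Call:
step_arm:
  steps:
    - [[0.9, 0, 0, 0, 0, 0, 0], [0.9, 0, 0, 0, 0, 0, 0], [0.9, 0, 0, 0, 0, 0, 0], [0.9, 0, 0, -4, 0, 0, 0], [0.9, 0, 0, -8, 0, 0, 0], [0.9, 0, 0, -11, 0, 0, 0]]

```text
time: 10.8
tcp_pos: [0.5931, 0.174, 0.1825]
tcp_rot: [[-0.562, 0.827, 0.002], [0.827, 0.562, 0.001], [-0.0, 0.003, -1.0]]
wrist_force: [0.3, -0.1, -0.7]
gripper_width: 0.0767
```

```bash
python3 - <<'E'
from h import *
for n in ["scene","wrist"]:
    print(n,*jars(n)[1],sep="\n")
print(goal(.447,-.141,.17,34.3))
E
```

```text
scene
(0.86, 0.594, 0.172, 'top', 0.088, 'ext', [0.053, 0.052], 'bgr', [118.0, 118.0, 121.0])
(0.86, 0.639, -0.121, 'top', 0.057, 'ext', [0.054, 0.054], 'bgr', [92.0, 47.0, 73.0])
(0.7, 0.376, 0.381, 'top', 0.016, 'ext', [0.082, 0.088], 'bgr', [162.5, 162.5, 159.0])
(0.66, 0.45, -0.143, 'top', 0.057, 'ext', [0.056, 0.053], 'bgr', [116.0, 116.0, 120.0])
(0.57, 0.473, 0.195, 'top', 0.088, 'ext', [0.059, 0.054], 'bgr', [117.0, 118.0, 122.0])
wrist
(0.93, 0.452, -0.138, 'top', 0.058, 'ext', [0.037, 0.052], 'bgr', [119.0, 121.0, 123.0])
(0.83, 0.592, 0.175, 'top', 0.09, 'ext', [0.053, 0.053], 'bgr', [131.0, 130.0, 128.0])
(0.64, 0.473, 0.197, 'top', 0.09, 'ext', [0.054, 0.053], 'bgr', [131.0, 130.0, 128.0])
(0.42, 0.611, -0.118, 'top', 0.059, 'ext', [0.005, 0.013], 'bgr', [85.0, 33.0, 67.0])
(0.39, 0.53, 0.147, 'top', 0.253, 'ext', [0.001, 0.003], 'bgr', [55.0, 55.0, 53.0])
([-17.82, -29.77, 0.97], [0.002, 0.0, -0.001], 'q7', 8.7)
```

Call:
step_arm:
  steps:
    - [[1, -17.8, -29.8, 1, 0, 0, 0], [1, -17.8, -29.8, 1, 0, 0, 0], [1, -17.8, -29.8, 1, 0, 0, 0], [1, -17.8, -29.8, 1, 0, 0, 0], [1, -17.8, -29.8, 1, 0, 0, 0], [1, -17.8, -29.8, 1, 0, 0, 0], [1, -17.8, -29.8, 1, 0, 0, 0], [1, -17.8, -29.8, 1, 0, 0, 0]]

```text
time: 11.8
tcp_pos: [0.4428, -0.1469, 0.1682]
tcp_rot: [[-0.555, 0.832, -0.002], [0.832, 0.555, -0.0], [0.001, -0.002, -1.0]]
wrist_force: [0.6, -0.2, 0.0]
gripper_width: 0.0852
```

```bash
python3 - <<'E'
from h import *
print(*jars("wrist")[1],sep="\n")
print(goal(.446,-.14,.034,34.3))
E
```

```text
(0.75, 0.446, -0.14, 'top', 0.059, 'ext', [0.054, 0.053], 'bgr', [127.0, 127.0, 125.0])
([0.09, 0.12, 13.46], [0.001, -0.001, -0.004], 'q7', 45.8)
```

Call:
step_arm:
  steps:
    - [[1, 0.1, 0.1, 4, 0, 0, 0], [1, 0.1, 0.1, 9, 0, 0, 0], [1, 0.1, 0.1, 13.4, 0, 0, 0], [1, 0.1, 0.1, 13.4, 0, 0, 0], [0.4, 0.1, 0.1, 13.4, 0, 0, 0], [0.4, 0.1, 0.1, 13.4, 0, 0, 0], [0.4, 0.1, 0.1, 13.4, 0, 0, 0], [0.4, 0.1, 0.1, 13.4, 0, 0, 0]]

```text
time: 12.7
tcp_pos: [0.4477, -0.1402, 0.0372]
tcp_rot: [[-0.56, 0.828, 0.004], [0.828, 0.561, 0.001], [-0.002, 0.004, -1.0]]
wrist_force: [-1.2, 2.2, 7.8]
gripper_width: 0.0548
```

Call:
step_arm:
  steps:
    - [[0.4, 0, 0, 0, 0, 0, 0], [0.4, 0, 0, 0, 0, 0, 0], [0.4, 0, 0, -5, 0, 0, 0], [0.4, 0, 0, -10, 0, 0, 0], [0.4, 0, 0, -15, 0, 0, 0], [0.4, 0, 0, -17, 0, 0, 0], [0.4, 0, 0, -17, 0, 0, 0]]

```text
time: 13.4
tcp_pos: [0.4487, -0.1407, 0.2112]
tcp_rot: [[-0.56, 0.828, 0.011], [0.828, 0.56, -0.001], [-0.007, 0.008, -1.0]]
wrist_force: [0.9, 0.1, -1.4]
gripper_width: 0.0549
```

```bash
python3 - <<'E'
from h import *
s=state();print(s["tcp_pos"],s["gripper_width"])
print(goal(.495,.317,.20,34.3))
E
```

```text
[ 0.44867862 -0.14074664  0.21116356] 0.05490067259491218
([35.33, 29.48, 1.11], [0.008, 0.007, -0.004], 'q7', 45.9)
```

Call:
step_arm:
  steps:
    - [[0.4, 35.3, 29.5, 1, 0.008, 0.007, 0], [0.4, 35.3, 29.5, 1, 0.008, 0.007, 0], [0.4, 35.3, 29.5, 1, 0.008, 0.007, 0], [0.4, 35.3, 29.5, 1, 0.008, 0.007, 0], [0.4, 35.3, 29.5, 1, 0.008, 0.007, 0], [0.4, 35.3, 29.5, 1, 0.008, 0.007, 0], [0.4, 35.3, 29.5, 1, 0.008, 0.007, 0], [0.4, 35.3, 29.5, 1, 0.008, 0.007, 0]]

```text
time: 14.2
tcp_pos: [0.4885, 0.2591, 0.2008]
tcp_rot: [[-0.56, 0.828, -0.001], [0.828, 0.56, -0.0], [-0.0, -0.001, -1.0]]
wrist_force: [1.0, 0.2, -0.1]
gripper_width: 0.0545
```

```bash
python3 - <<'E'
from h import *
c=carousel("scene"); s=state();print(s["tcp_pos"],s["gripper_width"])
print(goal(.495,.317,.069,34.3))
E
```

```text
grip [545.5 243.5  14.3  46.5  81.4] ax 171.8
[0.48673934 0.2680817  0.20066158] 0.0544543889597471
([3.5, 3.43, 13.19], [0.002, -0.005, 0.004], 'q7', -4.2)
```

Call:
step_arm:
  steps:
    - [[0.4, 3.5, 3.4, 1, 0, 0, 0], [0.4, 3.5, 3.4, 3, 0, 0, 0], [0.4, 3.5, 3.4, 7, 0, 0, 0], [0.4, 3.5, 3.4, 10, 0, 0, 0], [0.4, 3.5, 3.4, 12, 0, 0, 0], [0.4, 3.5, 3.4, 13.2, 0, 0, 0], [0.4, 3.5, 3.4, 13.2, 0, 0, 0], [0.4, 3.5, 3.4, 13.2, 0, 0, 0]]

```text
time: 15.05
tcp_pos: [0.4946, 0.3167, 0.0687]
tcp_rot: [[-0.567, 0.824, -0.002], [0.824, 0.567, 0.005], [0.005, 0.001, -1.0]]
wrist_force: [0.8, 0.1, -1.1]
gripper_width: 0.0545
```

```bash
python3 - <<'E'
from h import *
print(goal(.495,.316,.069,34.3), state()["wrist_force"], state()["gripper_width"])
E
```

```text
([-0.08, -0.01, -0.04], [0.001, -0.005, 0.004], 'q7', -12.4) [ 0.76904591  0.05474234 -1.14740187] 0.0544648533523417
```

Release, lift, and check all three jars.

Call:
step_arm:
  steps:
    - [[0.9, 0, 0, 0, 0, 0, 0], [0.9, 0, 0, 0, 0, 0, 0], [0.9, 0, 0, 0, 0, 0, 0], [0.9, 0, 0, -4, 0, 0, 0], [0.9, 0, 0, -9, 0, 0, 0], [0.9, 0, 0, -14, 0, 0, 0], [0.9, 0, 0, -16, 0, 0, 0]]

```text
time: 15.75
tcp_pos: [0.496, 0.3172, 0.2343]
tcp_rot: [[-0.567, 0.824, 0.004], [0.824, 0.567, 0.008], [0.004, 0.008, -1.0]]
wrist_force: [0.1, -0.3, -0.5]
gripper_width: 0.0767
```

```bash
python3 - <<'E'
from h import *
for n in ["scene","side","wrist"]:
    c,o=jars(n); print(n,*o,sep="\n")
    if n=="side": cv2.imwrite("pics/side2.png",c["frame"][80:420,120:480])
    print("label",[np.round(px2w(c,*d["location"],.062),3).tolist() for d in landmark_of(n,"label")])
print(goal(.543,.245,.22,79.3))
E
```

```text
scene
(0.82, 0.595, 0.17, 'top', 0.088, 'ext', [0.051, 0.05], 'bgr', [115.0, 115.0, 119.0])
(0.68, 0.476, 0.194, 'top', 0.088, 'ext', [0.048, 0.049], 'bgr', [108.0, 108.0, 112.0])
(0.65, 0.639, -0.122, 'top', 0.057, 'ext', [0.054, 0.052], 'bgr', [93.0, 50.0, 75.0])
(0.54, 0.497, 0.316, 'top', 0.089, 'ext', [0.052, 0.049], 'bgr', [118.0, 116.0, 115.0])
label [[0.67, 0.223, 0.062]]
side
(0.86, 0.494, 0.314, 'top', 0.093, 'ext', [0.051, 0.061], 'bgr', [121.0, 122.0, 124.0])
(0.84, 0.472, 0.196, 'top', 0.093, 'ext', [0.054, 0.054], 'bgr', [112.0, 112.0, 113.0])
(0.73, 0.636, -0.12, 'top', 0.062, 'ext', [0.052, 0.052], 'bgr', [129.5, 68.0, 107.5])
(0.68, 0.59, 0.173, 'top', 0.093, 'ext', [0.054, 0.059], 'bgr', [121.0, 122.0, 123.5])
label [[0.676, 0.217, 0.062]]
wrist
(0.9, 0.495, 0.317, 'top', 0.09, 'ext', [0.054, 0.054], 'bgr', [127.0, 127.0, 125.0])
(0.6, 0.371, 0.386, 'top', 0.018, 'ext', [0.089, 0.089], 'bgr', [176.0, 179.0, 177.0])
(0.56, 0.471, 0.205, 'top', 0.09, 'ext', [0.053, 0.043], 'bgr', [116.0, 117.0, 119.0])
(0.55, 0.588, 0.178, 'top', 0.09, 'ext', [0.051, 0.042], 'bgr', [117.0, 117.0, 114.0])
(0.35, 0.466, 0.48, 'top', 0.115, 'ext', [0.029, 0.025], 'bgr', [87.0, 88.0, 82.0])
label [[0.678, 0.22, 0.062]]
([-8.58, -0.01, 0.7], [0.001, -0.005, -0.781], 'q7', -8.6)
```

View pics/side2.png

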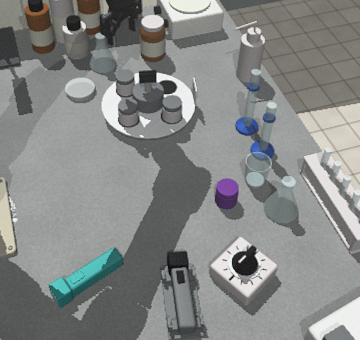

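The view shows the three jars on the carousel at (124,80), (128,115), (171,108), with one seat empty and no other white jar on the bench. Next I go over the carousel grip.

Call:
step_arm:
  steps:
    - [[0.9, -8.6, 0, 0, 0, 0, -0.785], [0.9, -8.6, 0, 0, 0, 0, -0.785], [0.9, -8.6, 0, 0, 0, 0, -0.785], [0.9, -8.6, 0, 0, 0, 0, -0.785], [0.9, -8.6, 0, 0, 0, 0, -0.785], [0.9, -8.6, 0, 0, 0, 0, -0.785], [0.9, -8.6, 0, 0, 0, 0, -0.785]]

```text
time: 16.9
tcp_pos: [0.543, 0.2447, 0.2263]
tcp_rot: [[-0.983, 0.182, -0.005], [0.182, 0.983, 0.003], [0.005, 0.003, -1.0]]
wrist_force: [-0.3, 0.4, -0.2]
gripper_width: 0.0769
```

```bash
python3 - <<'E'
from h import *
carousel("wrist"); carousel("scene")
print(goal(.544,.2455,.132,79))
E
```

```text
grip [542.4 247.1  14.   47.4  78.5] ax 168.2
seat [0.613 0.294] ext [0.059 0.058] z 0.032 [ 308  216   49   46 1696]
grip [545.5 244.2  14.7  48.1  79.6] ax 170.4
([-0.12, 0.07, 9.45], [0.003, -0.005, 0.007], 'q7', 43.4)
```

Call:
step_arm:
  steps:
    - [[0.9, 0, 0.2, 4, 0, 0, 0.01], [0.9, 0, 0.2, 8, 0, 0, 0.01], [0.9, 0, 0.2, 9.6, 0, 0, 0.01], [0.9, 0, 0.2, 9.6, 0, 0, 0.01], [0, 0, 0.2, 9.6, 0, 0, 0.01], [0, 0, 0.2, 9.6, 0, 0, 0.01], [0, 0, 0.2, 9.6, 0, 0, 0.01], [0, 0, 0.2, 9.6, 0, 0, 0.01]]
  newtons: 60

```text
time: 17.8
tcp_pos: [0.5436, 0.2473, 0.1316]
tcp_rot: [[-0.981, 0.194, -0.003], [0.194, 0.981, 0.004], [0.003, 0.003, -1.0]]
wrist_force: [-0.9, 0.5, -0.1]
gripper_width: 0.0183
```

Call:
step_arm:
  steps:
    - [[0, 0, 0, 0, 0, 0, 0], [0, 0, 0, 0, 0, 0, 0], [0, 0, 0, 0, 0, 0, 0], [0, 0, 0, 0, 0, 0, 0]]

```text
time: 18.2
tcp_pos: [0.5433, 0.2462, 0.1317]
tcp_rot: [[-0.981, 0.195, -0.004], [0.195, 0.981, 0.002], [0.004, 0.002, -1.0]]
wrist_force: [-4.0, -4.7, 2.7]
gripper_width: 0.0136
```

Call:
step_arm:
  steps:
    - [[0, 0, 0, 0, 0, 0, 0.07], [0, 0, 0, 0, 0, 0, 0.15], [0, 0, 0, 0, 0, 0, 0.24], [0, 0, 0, 0, 0, 0, 0.33], [0, 0, 0, 0, 0, 0, 0.43], [0, 0, 0, 0, 0, 0, 0.53], [0, 0, 0, 0, 0, 0, 0.63], [0, 0, 0, 0, 0, 0, 0.7]]

```text
time: 19.0
tcp_pos: [0.5433, 0.2461, 0.1317]
tcp_rot: [[-0.622, 0.783, -0.004], [0.783, 0.622, 0.002], [0.004, -0.002, -1.0]]
wrist_force: [-1.8, -2.5, -0.5]
gripper_width: 0.0129
```

```bash
python3 - <<'E'
from h import *
s=state(); print(s["gripper_width"],s["wrist_force"],s["torque"]); print(goal(.5433,.2462,.1317,-11.5))
c=carousel("scene")
E
```

```text
0.012926320595107182 [-1.7752225  -2.49626255 -0.49850961] [-0.27829105  0.07697426  0.19013505]
([0.01, 0.01, 0.0], [-0.003, -0.003, 0.872], 'q7', 2.4)
grip [5.474e+02 2.419e+02 3.470e+01 3.590e+01 3.000e-01] ax -147.8
```

Call:
step_arm:
  steps:
    - [[0, 0, 0, 0, 0, 0, 0.09], [0, 0, 0, 0, 0, 0, 0.19], [0, 0, 0, 0, 0, 0, 0.29], [0, 0, 0, 0, 0, 0, 0.39], [0, 0, 0, 0, 0, 0, 0.49], [0, 0, 0, 0, 0, 0, 0.59], [0, 0, 0, 0, 0, 0, 0.69], [0, 0, 0, 0, 0, 0, 0.78]]

```text
time: 19.85
tcp_pos: [0.5431, 0.246, 0.1318]
tcp_rot: [[0.114, 0.993, -0.004], [0.993, -0.114, 0.002], [0.001, -0.004, -1.0]]
wrist_force: [-2.0, -2.4, -1.4]
gripper_width: 0.0132
```

```bash
python3 - <<'E'
from h import *
s=state(); print(s["gripper_width"],s["wrist_force"],s["torque"]); print(goal(.5433,.2462,.1317,-11.5))
c=camera("scene")
print("label",[np.round(px2w(c,*d["location"],.062),3).tolist() for d in landmark_of("scene","label")])
E
```

```text
0.013183952136699938 [-2.04133797 -2.43171186 -1.40632848] [-0.25460502 -0.06591402  0.25846575]
([0.02, 0.02, 0.01], [-0.004, -0.001, 0.086], 'q7', -40.4)
label [[0.534, 0.106, 0.062], [0.572, -0.325, 0.062]]
```

Call:
step_arm:
  steps:
    - [[0, 0, 0, 0, 0, 0, 0.05], [0, 0, 0, 0, 0, 0, 0.09], [0, 0, 0, 0, 0, 0, 0.09], [0, 0, 0, 0, 0, 0, 0.09], [0, 0, 0, 0, 0, 0, 0.09]]

```text
time: 20.45
tcp_pos: [0.543, 0.246, 0.1318]
tcp_rot: [[0.199, 0.98, -0.004], [0.98, -0.199, 0.002], [0.001, -0.004, -1.0]]
wrist_force: [-2.6, -1.6, -1.1]
gripper_width: 0.0134
```

Call:
step_arm:
  steps:
    - [[0.8, 0, 0, 0, 0, 0, 0], [0.8, 0, 0, 0, 0, 0, 0], [0.8, 0, 0, 0, 0, 0, 0], [0.8, 0, 0, 0, 0, 0, 0], [0.8, 0, 0, -4, 0, 0, 0], [0.8, 0, 0, -9, 0, 0, 0], [0.8, 0, 0, -12, 0, 0, 0]]

```text
time: 21.15
tcp_pos: [0.5442, 0.2463, 0.2556]
tcp_rot: [[0.199, 0.98, -0.0], [0.98, -0.199, 0.004], [0.003, -0.001, -1.0]]
wrist_force: [0.5, -0.3, -0.2]
gripper_width: 0.0682
```

```bash
python3 - <<'E'
from h import *
for n in ["wrist","scene","side"]:
    carousel(n); c,o=jars(n); print(n,*o,sep="\n")
    cv2.imwrite(f"pics/turn_{n}.png",c["frame"])
    print("label",[np.round(px2w(c,*d["location"],.062),3).tolist() for d in landmark_of(n,"label")])
print(goal(.595,-.322,.20,-63))
E
```

```text
grip [542.7 247.1  47.6  13.5  78.8] ax 78.9
seat [0.589 0.177] ext [0.059 0.06 ] z 0.031 [ 304  208   47   43 1530]
wrist
(0.93, 0.613, 0.295, 'top', 0.09, 'ext', [0.053, 0.054], 'bgr', [120.0, 120.0, 118.0])
(0.8, 0.47, 0.2, 'top', 0.09, 'ext', [0.054, 0.053], 'bgr', [121.0, 121.0, 120.0])
(0.61, 0.656, -0.11, 'top', 0.059, 'ext', [0.011, 0.022], 'bgr', [85.0, 36.0, 67.0])
(0.57, 0.495, 0.319, 'top', 0.09, 'ext', [0.054, 0.053], 'bgr', [122.0, 122.0, 120.0])
label [[0.514, 0.114, 0.062]]
grip [545.7 244.2  46.7  14.6  75.3] ax 77.6
seat [0.593 0.174] ext [0.06  0.059] z 0.03 [310 222  21  13 219]
scene
(0.81, 0.615, 0.291, 'top', 0.088, 'ext', [0.054, 0.052], 'bgr', [116.0, 117.0, 120.0])
(0.72, 0.475, 0.197, 'top', 0.088, 'ext', [0.049, 0.053], 'bgr', [116.0, 116.0, 120.0])
(0.72, 0.639, -0.121, 'top', 0.057, 'ext', [0.053, 0.053], 'bgr', [91.0, 47.0, 73.0])
(0.65, 0.504, 0.319, 'top', 0.088, 'ext', [0.046, 0.041], 'bgr', [110.0, 110.5, 113.0])
(0.55, 0.542, 0.208, 'top', 0.085, 'ext', [0.089, 0.204], 'bgr', [131.0, 130.0, 126.0])
label [[0.536, 0.288, 0.062], [0.526, 0.1, 0.062]]
grip [543.1 243.9  55.1  13.6  79.5] ax 76.6
seat [0.589 0.174] ext [0.057 0.067] z 0.034 [281 189  21  15 244]
side
(0.96, 0.494, 0.315, 'top', 0.093, 'ext', [0.051, 0.056], 'bgr', [120.0, 121.0, 122.0])
(0.84, 0.635, -0.121, 'top', 0.062, 'ext', [0.05, 0.053], 'bgr', [91.0, 46.0, 71.0])
(0.58, 0.612, 0.293, 'top', 0.094, 'ext', [0.05, 0.055], 'bgr', [122.0, 123.0, 124.0])
(0.55, 0.47, 0.2, 'top', 0.093, 'ext', [0.05, 0.052], 'bgr', [120.0, 121.0, 123.0])
(0.3, 0.447, -0.335, 'top', 0.067, 'ext', [0.064, 0.168], 'bgr', [104.0, 103.0, 99.0])
label [[0.517, 0.123, 0.062]]
([-54.6, 16.39, 5.01], [-0.005, 0.002, 0.899], 'q7', -43.7)
```

View pics/turn_scene.png

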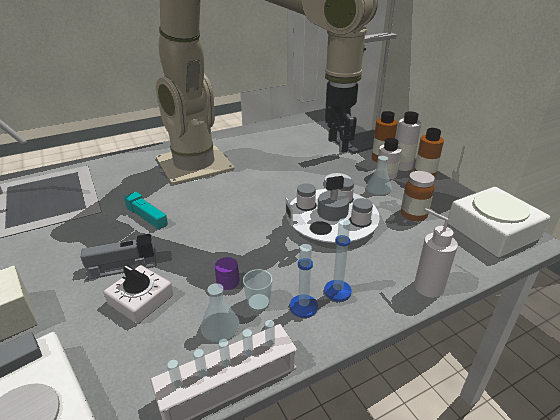

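The carousel has turned by two stops. The label now faces the arm at (290,212), the three jars are on their seats at (306,196), (345,187), (361,211), and the empty seat is at (321,228). On to the counter.

Call:
step_arm:
  steps:
    - [[1, -54.6, 16.4, 3, 0, 0, 0.9], [1, -54.6, 16.4, 3, 0, 0, 0.9], [1, -54.6, 16.4, 3, 0, 0, 0.9], [1, -54.6, 16.4, 3, 0, 0, 0.9], [1, -54.6, 16.4, 3, 0, 0, 0.9], [1, -54.6, 16.4, 3, 0, 0, 0.9], [1, -54.6, 16.4, 3, 0, 0, 0.9], [1, -54.6, 16.4, 3, 0, 0, 0.9]]

```text
time: 22.55
tcp_pos: [0.5796, -0.1539, 0.2295]
tcp_rot: [[0.891, 0.453, -0.004], [0.453, -0.891, 0.001], [-0.003, -0.003, -1.0]]
wrist_force: [1.1, 0.3, -0.2]
gripper_width: 0.0853
```

```bash
python3 -c "
from h import *
print(goal(.595,-.322,.21,-63))"
```

```text
([-6.24, 15.69, 1.92], [-0.003, 0.003, -0.001], 'q7', -52.0)
```

Call:
step_arm:
  steps:
    - [[1, -6.2, 15.7, 1.9, 0, 0, 0], [1, -6.2, 15.7, 1.9, 0, 0, 0], [1, -6.2, 15.7, 1.9, 0, 0, 0], [1, -6.2, 15.7, 1.9, 0, 0, 0], [1, -6.2, 15.7, 1.9, 0, 0, 0]]

```text
time: 23.05
tcp_pos: [0.5936, -0.3265, 0.2088]
tcp_rot: [[0.894, 0.448, -0.007], [0.448, -0.894, -0.0], [-0.006, -0.003, -1.0]]
wrist_force: [-0.5, 0.4, 0.1]
gripper_width: 0.0849
```

```bash
cat >> h.py <<'E'
def dial(n):
    c=camera(n);P=cloud(c);Z=P[...,2]
    d=np.hypot(P[...,0]-.595,P[...,1]+.322)
    for nm,lo,hi,R in [("bar",.084,.098,.05),("box",.040,.051,.09)]:
        Q=P[(Z>lo)&(Z<hi)&(d<R)]
        if len(Q)>20: 
            ev=np.linalg.eigh(np.cov(Q[:,:2].T))[1][:,1]
            print(n,nm,np.round(cv2.minAreaRect((Q[:,:2]*1000).astype(np.float32))[0],1),np.round(cv2.minAreaRect((Q[:,:2]*1000).astype(np.float32))[1:][0],1),round(cv2.minAreaRect((Q[:,:2]*1000).astype(np.float32))[2],1),"ax",np.round(np.degrees(np.arctan2(ev[1],ev[0])),1))
    return c
E
python3 - <<'E'
from h import *
c=dial("wrist"); dial("scene"); dial("side")
cv2.imwrite("pics/dial_w.png",c["frame"])
print(goal(.595,-.322,.076,-63), state()["qpos"])
E
```

```text
wrist bar [ 594.1 -320.6] [55.5 14. ] 28.0 ax -152.2
wrist box [ 594.2 -320.6] [108.6 109.7] 27.6 ax 117.2
scene bar [ 596.9 -322. ] [54.9 14.4] 29.1 ax -151.2
scene box [ 596.8 -322.3] [110.4 108.5] 27.6 ax 83.7
side bar [ 594.2 -321.7] [56.5 14.2] 28.3 ax -152.2
side box [ 593.9 -321.5] [112.4 111.1] 27.1 ax 134.7
([-0.1, 0.15, 13.41], [-0.004, 0.003, 0.0], 'q7', -36.6) [ 19.75345853  26.79249884   6.59431191  78.00018959  -3.06673736
  75.66674877 -36.56260228]
```

View pics/dial_w.png

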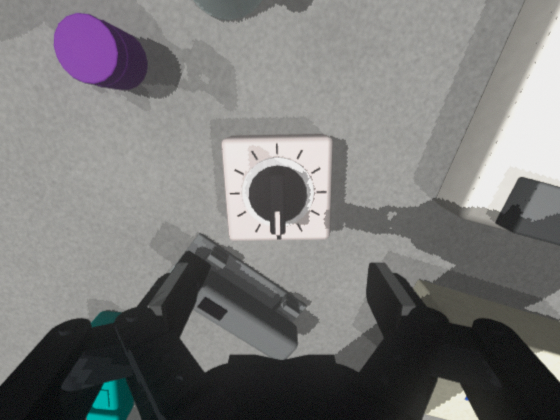

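The wrist view shows the knob's white pointer at (278,222) on the wide zero mark. The knob at (278,190) and box agree in all three cameras. I go down and grip the bar.

Call:
step_arm:
  steps:
    - [[0.6, -0.1, 0.1, 4, 0, 0, -0.01], [0.6, -0.1, 0.1, 9, 0, 0, -0.01], [0.6, -0.1, 0.1, 12.2, 0, 0, -0.01], [0.6, -0.1, 0.1, 13.2, 0, 0, -0.01], [0.6, -0.1, 0.1, 13.2, 0, 0, -0.01], [0.6, -0.1, 0.1, 13.2, 0, 0, -0.01]]

```text
time: 23.8
tcp_pos: [0.5961, -0.3215, 0.0804]
tcp_rot: [[0.886, 0.464, -0.002], [0.464, -0.886, 0.001], [-0.001, -0.002, -1.0]]
wrist_force: [0.0, 0.3, 1.2]
gripper_width: 0.0512
```

Call:
step_arm:
  steps:
    - [[0, 0, 0, 0, 0, 0, 0], [0, 0, 0, 0, 0, 0, 0], [0, 0, 0, 0, 0, 0, 0], [0, 0, 0, 0, 0, 0, 0], [0, 0, 0, 0, 0, 0, 0], [0, 0, 0, 0, 0, 0, 0]]
  newtons: 40

```text
time: 24.4
tcp_pos: [0.5966, -0.3205, 0.0823]
tcp_rot: [[0.886, 0.465, -0.001], [0.465, -0.886, 0.002], [0.0, -0.002, -1.0]]
wrist_force: [-6.5, 5.6, 11.7]
gripper_width: 0.0133
```

Call:
step_arm:
  steps:
    - [[0, 0, 0, -0.1, 0, 0, 0.1], [0, 0, 0, -0.1, 0, 0, 0.2], [0, 0, 0, -0.1, 0, 0, 0.3], [0, 0, 0, -0.1, 0, 0, 0.4], [0, 0, 0, -0.1, 0, 0, 0.5], [0, 0, 0, -0.1, 0, 0, 0.6], [0, 0, 0, -0.1, 0, 0, 0.7], [0, 0, 0, -0.1, 0, 0, 0.8]]

```text
time: 25.2
tcp_pos: [0.5965, -0.3221, 0.0826]
tcp_rot: [[0.949, -0.316, -0.0], [-0.316, -0.949, -0.0], [-0.0, 0.0, -1.0]]
wrist_force: [6.2, -7.6, -14.1]
gripper_width: 0.0131
```

```bash
python3 -c "
from h import *
print(goal(.596,-.321,.082,-152.3),state()['qpos'][6],state()['torque'],state()['wrist_force'])"
```

```text
([-0.08, -0.09, 0.06], [0.0, 0.0, 0.765], 'q7', -77.8) -77.78039267126395 [-1.70739366 -1.37540434  0.03000765] [  6.22201291  -7.58484086 -14.11582801]
```

Call:
step_arm:
  steps:
    - [[0, 0, 0, 0, 0, 0, 0.1], [0, 0, 0, 0, 0, 0, 0.2], [0, 0, 0, 0, 0, 0, 0.3], [0, 0, 0, 0, 0, 0, 0.4], [0, 0, 0, 0, 0, 0, 0.5], [0, 0, 0, 0, 0, 0, 0.6], [0, 0, 0, 0, 0, 0, 0.7], [0, 0, 0, 0, 0, 0, 0.76]]

```text
time: 26.0
tcp_pos: [0.5954, -0.3236, 0.0825]
tcp_rot: [[0.465, -0.885, -0.001], [-0.885, -0.465, -0.002], [0.001, 0.002, -1.0]]
wrist_force: [-2.9, -4.4, -4.1]
gripper_width: 0.0131
```

```bash
python3 -c "
from h import *
print(goal(.596,-.321,.082,-152.3),state()['torque'],state()['wrist_force'],state()['gripper_width'])"
```

```text
([-0.2, -0.17, 0.05], [0.002, -0.001, 0.0], 'q7', -117.7) [-0.94492727  0.387179    0.05540272] [-2.93985949 -4.42167681 -4.09875988] 0.013052330421393664
```

Call:
step_arm:
  steps:
    - [[0.6, 0, 0, 0, 0, 0, 0], [0.6, 0, 0, 0, 0, 0, 0], [0.6, 0, 0, 0, 0, 0, 0], [0.6, 0, 0, 0, 0, 0, 0], [0.6, 0, 0, 0, 0, 0, 0], [0.6, 0, 0, -4, 0, 0, 0], [0.6, 0, 0, -9, 0, 0, 0], [0.6, 0, 0, -13, 0, 0, 0]]

```text
time: 26.8
tcp_pos: [0.5957, -0.3236, 0.2153]
tcp_rot: [[0.465, -0.885, -0.0], [-0.885, -0.465, -0.002], [0.002, 0.001, -1.0]]
wrist_force: [0.4, -0.9, 0.8]
gripper_width: 0.0512
```

```bash
cat >> h.py <<'E'
def reader(n):
    "axis of the reader on the cradle from its top plane"
    c=camera(n);P=cloud(c);Z=P[...,2];f=c["frame"].astype(int)
    a=(Z>.052)&(Z<.075)&(abs(P[...,0]-.45)<.055)&(abs(P[...,1]+.33)<.13)
    k,L,st,_=cv2.connectedComponentsWithStats(a.astype(np.uint8)); 
    if k<2: print(n,"none"); return c
    Q=P[L==1+np.argmax(st[1:,4])]
    r=cv2.minAreaRect((Q[:,:2]*1000).astype(np.float32)); ev=np.linalg.eigh(np.cov(Q[:,:2].T))[1][:,1]
    print(n,"reader",np.round(r[0],1),np.round(r[1],1),round(r[2],1),"ax",np.round(np.degrees(np.arctan2(ev[1],ev[0])),1),"ztop",np.round(np.percentile(Q[:,2],[5,50,95]),3))
    return c
E
python3 - <<'E'
from h import *
for n in ["wrist","scene","side"]:
    c=dial(n); reader(n)
    if n=="wrist": cv2.imwrite("pics/dial_w2.png",c["frame"])
print(goal(.445,-.34,.20,-12))
E
```

```text
wrist bar [ 593.6 -321.2] [12.9 55.4] 27.5 ax 117.7
wrist box [ 593.9 -321.2] [109.6 108.4] 27.6 ax -153.3
wrist reader [ 441.7 -348.6] [148.  43.] 79.4 ax 79.0 ztop [0.055 0.06  0.065]
scene bar [ 596.7 -322.5] [16.1 54.5] 24.4 ax 116.6
scene box [ 596.7 -322.6] [111.2 109.8] 27.3 ax 81.1
scene reader [ 444.5 -339.2] [169.8  45.4] 77.6 ax 77.9 ztop [0.053 0.059 0.065]
side bar [ 594.2 -321.7] [15.9 56.5] 27.7 ax 117.5
side box [ 594.1 -321.5] [112.5 110. ] 27.2 ax 162.1
side reader [ 445.2 -339. ] [169.6  44.2] 80.4 ax 78.6 ztop [0.057 0.062 0.069]
([-5.47, 14.08, 1.16], [0.003, -0.0, 0.693], 'q7', -119.5)
```

View pics/dial_w2.png

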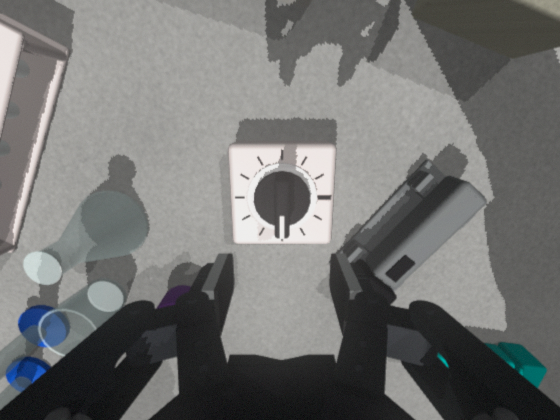

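The pointer at (283,230) is a quarter turn clockwise from the wide zero mark at (325,197), so three clicks. The bar axis reads 117.6°, i.e. exactly 90° turned. The dark reader lies in its cradle at (425,235), and the turquoise one at (515,360) is not meant.

Call:
step_arm:
  steps:
    - [[0.7, -5.2, 14.4, 0, 0, 0, -1.15], [0.7, -5.2, 14.4, 0, 0, 0, -1.15], [0.7, -5.2, 14.4, 0, 0, 0, -1.15], [0.7, -5.2, 14.4, 0, 0, 0, -1.15], [0.7, -5.2, 14.4, 0, 0, 0, -1.15], [0.7, -5.2, 14.4, 0, 0, 0, -1.15], [0.7, -5.2, 14.4, 0, 0, 0, -1.15], [0.7, -5.2, 14.4, 0, 0, 0, -1.15]]

```text
time: 27.9
tcp_pos: [0.4429, -0.3434, 0.2101]
tcp_rot: [[0.998, 0.069, -0.005], [0.069, -0.998, 0.001], [-0.005, -0.001, -1.0]]
wrist_force: [0.6, -0.1, -1.0]
gripper_width: 0.0597
```

Call:
step_arm:
  steps:
    - [[0.7, 0, 0, 0, 0, 0, -1.15], [0.7, 0, 0, 0, 0, 0, -1.15], [0.7, 0, 0, 0, 0, 0, -1.15], [0.7, 0, 0, 0, 0, 0, -1.15], [0.7, 0, 0, 0, 0, 0, -1.15], [0.7, 0, 0, 0, 0, 0, -1.15], [0.7, 0, 0, 0, 0, 0, -1.15], [0.7, 0, 0, 0, 0, 0, -1.15]]

```text
time: 28.7
tcp_pos: [0.4423, -0.3428, 0.2085]
tcp_rot: [[0.338, 0.941, -0.008], [0.941, -0.338, 0.002], [-0.001, -0.008, -1.0]]
wrist_force: [-0.7, -0.2, 0.4]
gripper_width: 0.0595
```

```bash
python3 - <<'E'
from h import *
c=reader("wrist"); reader("scene"); reader("side")
cv2.imwrite("pics/read_w.png",c["frame"])
print(goal(.444,-.344,.17,-11.5))
E
```

```text
wrist reader [ 442.1 -336.9] [169.6  44. ] 78.3 ax 78.6 ztop [0.058 0.061 0.067]
scene reader [ 445.8 -339.3] [169.7  46.9] 79.1 ax 77.7 ztop [0.053 0.059 0.065]
side reader [ 443.2 -339.1] [169.7  44. ] 78.9 ax 78.2 ztop [0.056 0.062 0.069]
([-0.04, 0.21, 3.89], [-0.007, 0.0, -0.153], 'q7', 15.2)
```

Call:
step_arm:
  steps:
    - [[0.7, -0.1, 0, 3, -0.007, 0, -0.15], [0.7, -0.1, 0, 7, -0.007, 0, -0.15], [0.7, -0.1, 0, 11, -0.007, 0, -0.15], [0.7, -0.1, 0, 14, -0.007, 0, -0.15], [0.7, -0.1, 0, 16, -0.007, 0, -0.15], [0.7, -0.1, 0, 16.8, -0.007, 0, -0.15], [0.7, -0.1, 0, 16.8, -0.007, 0, -0.15], [0.7, -0.1, 0, 16.8, -0.007, 0, -0.15]]

```text
time: 29.65
tcp_pos: [0.4414, -0.344, 0.0418]
tcp_rot: [[0.203, 0.979, 0.0], [0.979, -0.203, -0.001], [-0.001, 0.001, -1.0]]
wrist_force: [0.3, 0.2, -0.7]
gripper_width: 0.0601
```

Call:
step_arm:
  steps:
    - [[0.2, 0, 0, 0, 0, 0, 0], [0.2, 0, 0, 0, 0, 0, 0], [0.2, 0, 0, 0, 0, 0, 0], [0.2, 0, 0, 0, 0, 0, 0], [0.2, 0, 0, 0, 0, 0, 0]]
  newtons: 60

```text
time: 30.15
tcp_pos: [0.4423, -0.3446, 0.0433]
tcp_rot: [[0.204, 0.979, 0.003], [0.979, -0.204, -0.002], [-0.002, 0.003, -1.0]]
wrist_force: [-0.4, 0.5, 6.5]
gripper_width: 0.0355
```

```bash
python3 - <<'E'
from h import *
s=state();print(s["tcp_pos"],s["gripper_width"],s["wrist_force"])
print(np.degrees(np.arctan2(s["tcp_rot"][1][1],s["tcp_rot"][0][1])))
for n in ["scene","side"]: reader(n)
print(goal(.443,-.344,.2,-11.6))
E
```

```text
[ 0.4422768  -0.34458045  0.04325125] 0.03545403922610059 [-0.42773967  0.4511785   6.45079231]
-11.751806499728852
scene reader [ 464.5 -308.5] [102.1  71. ] 79.1 ax 84.8 ztop [0.054 0.06  0.066]
side reader [ 440.4 -378.7] [58.8 89.5] 0.2 ax 77.1 ztop [0.056 0.061 0.065]
([0.05, 0.11, -15.67], [0.003, 0.002, -0.003], 'q7', 25.9)
```

Call:
step_arm:
  steps:
    - [[0.2, 0, 0, -2, 0, 0, 0], [0.2, 0, 0, -5, 0, 0, 0], [0.2, 0, 0, -8, 0, 0, 0], [0.2, 0, 0, -11, 0, 0, 0], [0.2, 0, 0, -13, 0, 0, 0], [0.2, 0, 0, -13, 0, 0, 0]]

```text
time: 30.85
tcp_pos: [0.4432, -0.3452, 0.1765]
tcp_rot: [[0.204, 0.979, 0.008], [0.979, -0.204, -0.005], [-0.003, 0.008, -1.0]]
wrist_force: [0.5, -0.7, -1.5]
gripper_width: 0.0352
```

```bash
python3 - <<'E'
from h import *
s=state();print(s["tcp_pos"],s["gripper_width"],s["wrist_force"])
print(goal(.480,-.064,.17,-11.7))
E
```

```text
[ 0.44315547 -0.34523812  0.17648365] 0.035246806363711226 [ 0.53074941 -0.696339   -1.50093402]
([28.29, -2.14, 0.54], [0.008, 0.003, -0.001], 'q7', 24.1)
```

Call:
step_arm:
  steps:
    - [[0.2, 3, -0.2, 0.5, 0.008, 0.003, 0], [0.2, 7, -0.5, 0.5, 0.008, 0.003, 0], [0.2, 11, -0.8, 0.5, 0.008, 0.003, 0], [0.2, 15, -1.1, 0.5, 0.008, 0.003, 0], [0.2, 20, -1.5, 0.5, 0.008, 0.003, 0], [0.2, 24, -1.8, 0.5, 0.008, 0.003, 0], [0.2, 27, -2.1, 0.5, 0.008, 0.003, 0], [0.2, 28.3, -2.1, 0.5, 0.008, 0.003, 0]]

```text
time: 31.65
tcp_pos: [0.4799, -0.0605, 0.1692]
tcp_rot: [[0.2, 0.98, -0.001], [0.98, -0.2, 0.001], [0.0, -0.001, -1.0]]
wrist_force: [-0.3, 0.4, -1.6]
gripper_width: 0.0354
```

```bash
cat >> h.py <<'E'
def plate(n):
    "outward face of the label plate: points by depth"
    c=camera(n);P=cloud(c)
    for d in landmark_of(n,"label")[:2]: print(n,"label lm",np.round(px2w(c,*d["location"],.062),4),round(d["conf"],2))
    Z=P[...,2]
    u=np.array([np.cos(np.radians(-101.7)),np.sin(np.radians(-101.7))]); w=np.array([-u[1],u[0]])
    q=P[...,:2]-[.544,.2455]; r=q@u; t=q@w
    a=(Z>.04)&(Z<.096)&(r>.115)&(r<.155)&(abs(t)<.045)
    if a.sum()>20:
        print(n,a.sum(),"r pct",np.round(np.percentile(r[a],[5,50,95]),4),"t",np.round([t[a].min(),t[a].max()],4),"zmax",np.round(Z[a].max(),3))
        l=np.polyfit(t[a],r[a],1); print(" slope deg",np.round(np.degrees(np.arctan(l[0])),1))
    return c
E
python3 - <<'E'
from h import *
s=state();print(s["tcp_pos"],s["gripper_width"])
for n in ["wrist","scene","side"]:
    c=plate(n); cv2.imwrite(f"pics/lab_{n}.png",c["frame"]); carousel(n)
    for l in ("window",): print(n,l,[(np.round(px2w(c,*d["location"],s["tcp_pos"][2]),3),d["location"],round(d["conf"],2)) for d in landmark_of(n,l)][:2])
E
```

```text
[ 0.47986716 -0.06050954  0.16924962] 0.035434655022551734
wrist window [(array([0.497, 0.028, 0.169]), [280.6, 82.3], 0.62)]
scene label lm [ 0.8389 -0.0248  0.062 ] 0.75
scene label lm [0.5052 0.1143 0.062 ] 0.61
scene 116 r pct [0.1321 0.1355 0.1369] t [-0.0223  0.0313] zmax 0.09
 slope deg -1.8
grip [546.  243.6  47.3  14.   79. ] ax 77.3
seat [0.59  0.174] ext [0.063 0.058] z 0.029 [310 221  22  14 232]
scene window [(array([0.513, 0.024, 0.169]), [257.1, 184.7], 0.94), (array([0.685, 0.281, 0.169]), [379.0, 190.6], 0.74)]
side label lm [0.5165 0.11   0.062 ] 0.89
side label lm [0.4502 0.1726 0.062 ] 0.74
side window [(array([ 0.185, -0.337,  0.169]), [173.2, 378.2], 0.72), (array([0.468, 0.167, 0.169]), [248.0, 171.1], 0.48)]
```

View pics/lab_wrist.png

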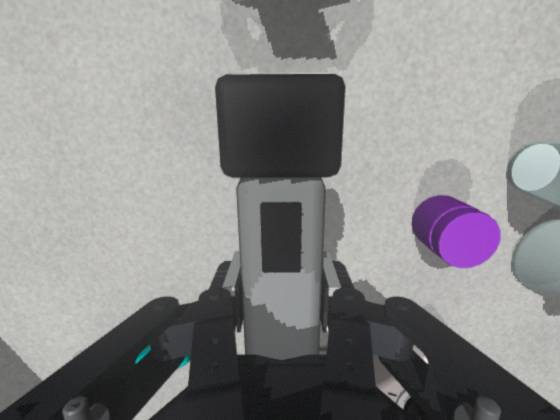

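The wrist view shows the reader held straight in the jaws, head at (280,125). The label is outside this view, but the scene and side cameras agree on it to a few mm.

```bash
python3 - <<'E'
from h import *
print(goal(.486,-.0447,.062,-11.3))
E
```

```text
([2.04, 0.15, 10.84], [0.0, 0.0, -0.009], 'q7', -9.6)
```

Call:
step_arm:
  steps:
    - [[0.2, 1, 0.1, 3, 0, 0, -0.009], [0.2, 2, 0.2, 6, 0, 0, -0.009], [0.2, 2, 0.2, 9, 0, 0, -0.009], [0.2, 2, 0.2, 10.8, 0, 0, -0.009], [0.2, 2, 0.2, 10.8, 0, 0, -0.009], [0.2, 2, 0.2, 10.8, 0, 0, -0.009]]

```text
time: 32.85
tcp_pos: [0.4866, -0.0454, 0.0629]
tcp_rot: [[0.196, 0.981, 0.0], [0.981, -0.196, -0.0], [-0.0, 0.0, -1.0]]
wrist_force: [-0.0, -0.3, -2.1]
gripper_width: 0.0354
```

```bash
python3 - <<'E'
from h import *
s=state();print(s["tcp_pos"],s["gripper_width"])
print(goal(.486,-.0447,.062,-11.3))
for n in ["scene","side"]:
    c=plate(n); P=cloud(c)
    f=c["frame"]; (y0,x0)=(130,190) if n=="scene" else (110,180)
    cv2.imwrite(f"pics/aim_{n}.png",cv2.resize(f[y0:y0+150,x0:x0+200],(800,600),interpolation=cv2.INTER_CUBIC))
    # top of reader head
    Q=P[(P[...,2]>.074)&(P[...,2]<.096)&(abs(P[...,0]-.5)<.04)&(P[...,1]>-.04)&(P[...,1]<.075)]
    if len(Q)>20:
        r=cv2.minAreaRect((Q[:,:2]*1000).astype(np.float32)); print("head",np.round(r[0]),np.round(r[1]),round(r[2],1),"ymax",Q[:,1].max(),np.percentile(Q[:,2],[5,50,95]).round(3))
E
```

```text
[ 0.48664094 -0.04537376  0.06286924] 0.03535912323429947
([0.05, -0.08, 0.09], [0.0, 0.0, -0.0], 'q7', -11.7)
scene label lm [0.5307 0.1056 0.062 ] 0.95
scene label lm [ 0.5672 -0.3249  0.062 ] 0.35
scene 114 r pct [0.1321 0.1354 0.1367] t [-0.0227  0.0306] zmax 0.09
 slope deg -1.8
head [501.   7.] [72. 47.] 82.1 ymax 0.0439196755924916 [0.076 0.081 0.085]
side label lm [0.5176 0.1116 0.062 ] 0.63
head [492. -31.] [16. 33.] 81.0 ymax -0.023415695059183173 [0.077 0.082 0.086]
```

View pics/aim_scene.png

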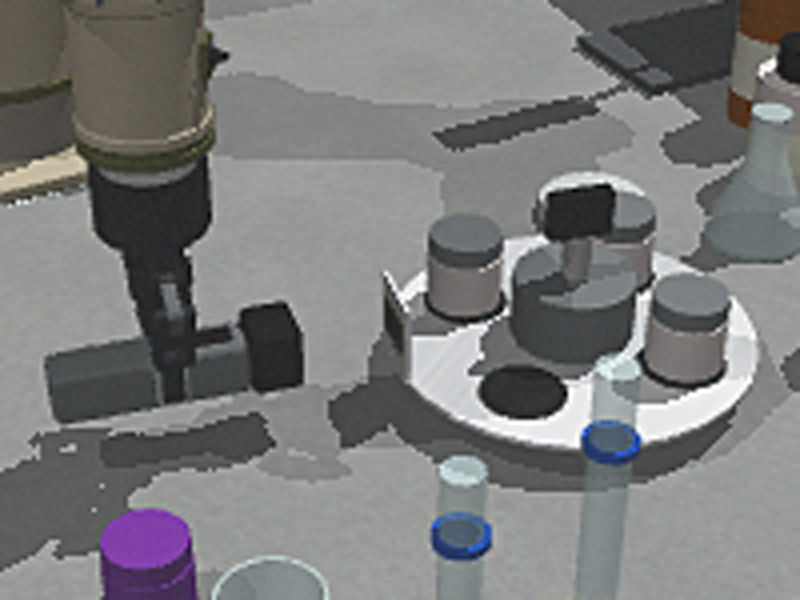

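View pics/aim_side.png

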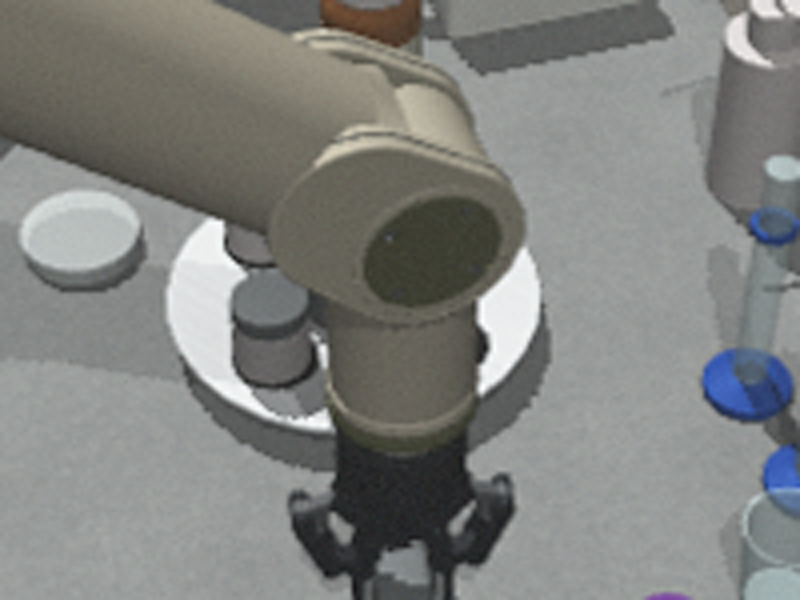

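The reader is level and faces the label plate at about 7 cm (scene crop, window at (300,345), label at (395,330)). Hold still.

Call:
step_arm:
  steps:
    - [[0.2, 0, 0, 0, 0, 0, 0], [0.2, 0, 0, 0, 0, 0, 0], [0.2, 0, 0, 0, 0, 0, 0], [0.2, 0, 0, 0, 0, 0, 0], [0.2, 0, 0, 0, 0, 0, 0], [0.2, 0, 0, 0, 0, 0, 0], [0.2, 0, 0, 0, 0, 0, 0], [0.2, 0, 0, 0, 0, 0, 0]]

```text
time: 33.85
tcp_pos: [0.4873, -0.0453, 0.0636]
tcp_rot: [[0.196, 0.981, 0.002], [0.981, -0.196, -0.0], [0.0, 0.002, -1.0]]
wrist_force: [0.3, -0.5, -1.6]
gripper_width: 0.0352
```

Call:
step_arm:
  steps:
    - [[0.2, 0, 0, 0, 0, 0, 0], [0.2, 0, 0, 0, 0, 0, 0], [0.2, 0, 0, 0, 0, 0, 0], [0.2, 0, 0, 0, 0, 0, 0], [0.2, 0, 0, 0, 0, 0, 0], [0.2, 0, 0, 0, 0, 0, 0], [0.2, 0, 0, 0, 0, 0, 0], [0.2, 0, 0, 0, 0, 0, 0]]

```text
time: 34.65
tcp_pos: [0.4873, -0.0453, 0.0636]
tcp_rot: [[0.196, 0.981, 0.002], [0.981, -0.196, -0.0], [0.0, 0.002, -1.0]]
wrist_force: [-0.5, -0.2, -1.6]
gripper_width: 0.0355
```

Call:
step_arm:
  steps:
    - [[0.2, 0, 0, 0, 0, 0, 0], [0.2, 0, 0, 0, 0, 0, 0], [0.2, 0, 0, 0, 0, 0, 0], [0.2, 0, 0, 0, 0, 0, 0], [0.2, 0, 0, 0, 0, 0, 0], [0.2, 0, 0, 0, 0, 0, 0], [0.2, 0, 0, 0, 0, 0, 0], [0.2, 0, 0, 0, 0, 0, 0]]

```text
time: 35.45
tcp_pos: [0.4872, -0.0453, 0.0636]
tcp_rot: [[0.196, 0.981, 0.002], [0.981, -0.196, -0.0], [0.0, 0.002, -1.0]]
wrist_force: [-0.2, 0.1, -2.0]
gripper_width: 0.0352
```

Call:
step_arm:
  steps:
    - [[0.2, 0, 0, 0, 0, 0, 0], [0.2, 0, 0, 0, 0, 0, 0], [0.2, 0, 0, 0, 0, 0, 0], [0.2, 0, 0, 0, 0, 0, 0], [0.2, 0, 0, 0, 0, 0, 0], [0.2, 0, 0, 0, 0, 0, 0], [0.2, 0, 0, 0, 0, 0, 0], [0.2, 0, 0, 0, 0, 0, 0]]

```text
time: 36.25
tcp_pos: [0.4872, -0.0453, 0.0636]
tcp_rot: [[0.196, 0.981, 0.002], [0.981, -0.196, -0.0], [0.0, 0.002, -1.0]]
wrist_force: [-0.3, 1.1, -1.6]
gripper_width: 0.0351
```

```bash
python3 - <<'E'
from h import *
s=state();print(s["gripper_width"])
c=camera("wrist"); cv2.imwrite("pics/aim_w.png",c["frame"])
P=cloud(c); Q=P[(P[...,2]>.074)&(P[...,2]<.096)&(abs(P[...,0]-.5)<.04)&(P[...,1]>-.04)&(P[...,1]<.075)]
r=cv2.minAreaRect((Q[:,:2]*1000).astype(np.float32)); print("head",np.round(r[0]),np.round(r[1]),round(r[2],1),"ymax",Q[:,1].max())
plate("wrist")
print(goal(.4645,-.15,.18,-11.7))
E
```

```text
0.035120569414395224
head [492.   3.] [89. 61.] 86.2 ymax 0.0481560183787687
([-10.71, -0.15, -11.64], [0.002, -0.0, 0.007], 'q7', -11.8)
```

View pics/aim_w.png

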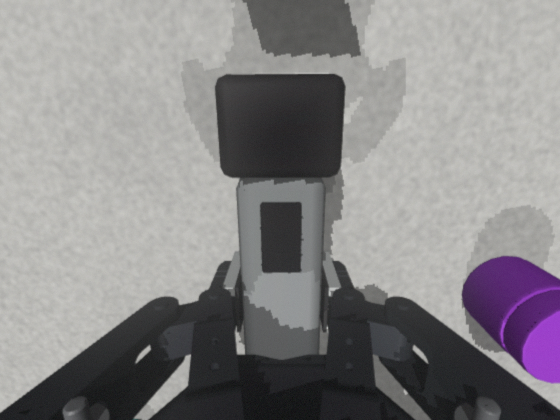

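The wrist view shows the reader unmoved in the jaws after 3.4 s of hold, head at (280,125). I take it back now.

Call:
step_arm:
  steps:
    - [[0.2, -1, 0, -2, 0, 0, 0.007], [0.2, -3, 0, -5, 0, 0, 0.007], [0.2, -5, 0, -9, 0, 0, 0.007], [0.2, -8, 0, -11.5, 0, 0, 0.007], [0.2, -12, 0.2, -11.6, 0, 0, 0.007], [0.2, -16, 0.5, -11.6, 0, 0, 0.007], [0.2, -20, 0.7, -11.6, 0, 0, 0.007], [0.2, -20, 0.7, -11.6, 0, 0, 0.007]]

```text
time: 37.2
tcp_pos: [0.4526, -0.2486, 0.1797]
tcp_rot: [[0.211, 0.978, 0.002], [0.978, -0.211, -0.003], [-0.002, 0.003, -1.0]]
wrist_force: [-0.3, 0.7, -2.9]
gripper_width: 0.0354
```

```bash
python3 -c "
from h import *
print(goal(.4425,-.3446,.12,-11.75), state()['gripper_width'])"
```

```text
([-9.58, 1.02, 6.0], [0.003, 0.002, -0.007], 'q7', 12.6) 0.03535499991024612
```

Call:
step_arm:
  steps:
    - [[0.2, -4, 0.4, 0, 0.003, 0.002, -0.007], [0.2, -7.5, 0.8, 0, 0.003, 0.002, -0.007], [0.2, -9.6, 1, 2, 0.003, 0.002, -0.007], [0.2, -9.6, 1, 5, 0.003, 0.002, -0.007], [0.2, -9.6, 1, 6, 0.003, 0.002, -0.007], [0.2, -9.6, 1, 6, 0.003, 0.002, -0.007], [0.2, -9.6, 1, 6, 0.003, 0.002, -0.007]]

```text
time: 37.9
tcp_pos: [0.443, -0.3442, 0.1209]
tcp_rot: [[0.203, 0.979, 0.0], [0.979, -0.203, -0.0], [-0.0, 0.0, -1.0]]
wrist_force: [-0.4, 0.9, -1.6]
gripper_width: 0.0352
```

```bash
python3 -c "
from h import *
print(goal(.4423,-.3446,.0438,-11.75), state()['gripper_width'])"
```

```text
([-0.05, -0.06, 7.71], [0.0, 0.0, 0.001], 'q7', 24.9) 0.035213672185441254
```

Call:
step_arm:
  steps:
    - [[0.2, 0, -0.1, 2, 0, 0, 0], [0.2, 0, -0.1, 4, 0, 0, 0], [0.2, 0, -0.1, 6, 0, 0, 0], [0.2, 0, -0.1, 7.1, 0, 0, 0], [0.2, 0, -0.1, 7.6, 0, 0, 0], [0.2, 0, -0.1, 7.7, 0, 0, 0], [0.2, 0, -0.1, 7.7, 0, 0, 0], [0.2, 0, -0.1, 7.7, 0, 0, 0]]

```text
time: 38.7
tcp_pos: [0.4426, -0.3444, 0.0449]
tcp_rot: [[0.203, 0.979, 0.002], [0.979, -0.203, -0.001], [-0.001, 0.002, -1.0]]
wrist_force: [-0.3, -0.2, -2.4]
gripper_width: 0.0352
```

Call:
step_arm:
  steps:
    - [[0.2, 0, 0, 0.15, 0, 0, 0], [0.2, 0, 0, 0.2, 0, 0, 0], [0.2, 0, 0, 0.2, 0, 0, 0], [0.7, 0, 0, 0.2, 0, 0, 0], [0.7, 0, 0, 0.2, 0, 0, 0], [0.7, 0, 0, 0.2, 0, 0, 0], [0.7, 0, 0, 0.2, 0, 0, 0], [0.7, 0, 0, 0.2, 0, 0, 0]]

```text
time: 39.5
tcp_pos: [0.4426, -0.3444, 0.0429]
tcp_rot: [[0.203, 0.979, 0.002], [0.979, -0.203, -0.001], [-0.001, 0.002, -1.0]]
wrist_force: [-0.1, -0.7, -0.3]
gripper_width: 0.0596
```

Call:
step_arm:
  steps:
    - [[0.7, 0, 0, -3, 0, 0, 0], [0.7, 0, 0, -7, 0, 0, 0], [0.7, 0, 0, -11, 0, 0, 0], [0.7, 0, 0, -15, 0, 0, 0], [0.7, 0, 0, -18, 0, 0, 0], [0.7, 0, 0, -20, 0, 0, 0], [0.7, 0, 0, -20, 0, 0, 0]]

```text
time: 40.2
tcp_pos: [0.4433, -0.345, 0.2461]
tcp_rot: [[0.203, 0.979, 0.006], [0.979, -0.203, -0.004], [-0.002, 0.007, -1.0]]
wrist_force: [-0.6, 0.1, -0.2]
gripper_width: 0.0597
```

```bash
python3 - <<'E'
from h import *
for n in ["wrist","scene","side"]:
    c=reader(n); dial(n); carousel(n); print(*jars(n)[1],sep="\n")
    if n=="scene": cv2.imwrite("pics/end.png",cv2.resize(c["frame"],(784,588)))
E
```

```text
wrist reader [ 445.  -337.1] [168.9  44. ] 79.3 ax 78.6 ztop [0.057 0.061 0.067]
wrist bar [ 593.5 -320.7] [14.7 55.8] 27.9 ax 117.4
wrist box [ 593.  -320.6] [109.2 108.6] 27.8 ax 48.7

scene reader [ 445.3 -339.3] [169.6  46.6] 77.3 ax 77.9 ztop [0.053 0.059 0.065]
scene bar [ 596.9 -322.7] [15.7 54.6] 26.4 ax 117.1
scene box [ 596.9 -322.6] [109.8 109. ] 27.3 ax 80.7
grip [545.5 244.2  44.6  14.8  77.6] ax 75.9
seat [0.59  0.175] ext [0.062 0.056] z 0.029 [310 221  21  14 220]
(0.92, 0.479, 0.211, 'top', 0.088, 'ext', [0.052, 0.049], 'bgr', [111.0, 111.5, 115.0])
(0.62, 0.541, 0.196, 'top', 0.082, 'ext', [0.094, 0.18], 'bgr', [126.0, 124.0, 121.0])
(0.58, 0.617, 0.292, 'top', 0.088, 'ext', [0.053, 0.052], 'bgr', [112.0, 112.0, 115.0])
(0.5, 0.503, 0.318, 'top', 0.088, 'ext', [0.042, 0.041], 'bgr', [106.0, 106.0, 109.0])
side reader [ 444.1 -338.5] [171.1  44. ] 78.3 ax 78.7 ztop [0.057 0.062 0.069]
side bar [ 594.2 -321. ] [15.5 56.1] 26.4 ax 118.6
side box [ 594.9 -321. ] [112.9 111.4] 28.5 ax 166.8
(0.98, 0.636, -0.121, 'top', 0.062, 'ext', [0.054, 0.054], 'bgr', [132.5, 66.5, 109.0])
```

View pics/end.png

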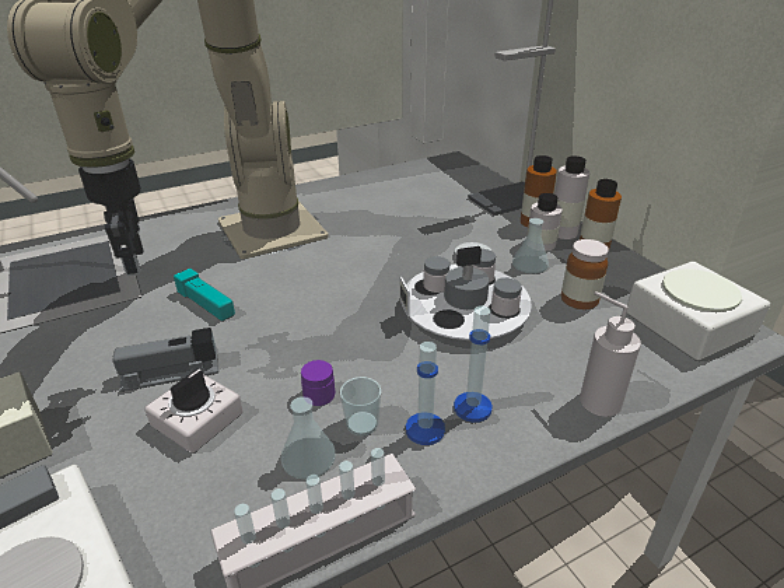

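The final look shows one jar pushed off its seat: it reads (0.479,0.211) where it was (0.475,0.197), and the dark disc shows to its left at (425,287). The reader is in its cradle at (165,352) and the counter stands at three clicks. I go back to re-seat the jar.

Call:
step_arm:
  steps:
    - [[0.9, 54.5, -7.9, 1, 0, 0, 0.78], [0.9, 54.5, -7.9, 1, 0, 0, 0.78], [0.9, 54.5, -7.9, 1, 0, 0, 0.78], [0.9, 54.5, -7.9, 1, 0, 0, 0.78], [0.9, 54.5, -7.9, 1, 0, 0, 0.78], [0.9, 54.5, -7.9, 1, 0, 0, 0.78], [0.9, 54.5, -7.9, 1, 0, 0, 0.78], [0.9, 54.5, -7.9, 1, 0, 0, 0.78]]

```text
time: 41.75
tcp_pos: [0.4648, 0.0228, 0.2362]
tcp_rot: [[0.833, 0.553, 0.003], [0.553, -0.833, -0.001], [0.002, 0.002, -1.0]]
wrist_force: [0.8, 1.2, -0.3]
gripper_width: 0.077
```

```bash
python3 -c "
from h import *
carousel('wrist');print(*jars('wrist')[1],sep='\n')
print(goal(.476,.208,.22,-56.3))"
```

```text
seat [0.581 0.172] ext [0.044 0.053] z 0.032 [ 190    0   62   32 1507]
seat [0.482 0.297] ext [0.027 0.02 ] z 0.032 [ 45  12  28  18 178]
seat [0.472 0.19 ] ext [0.06 0.04] z 0.032 [ 125   63   48   57 1116]
(0.95, 0.635, -0.119, 'top', 0.059, 'ext', [0.053, 0.054], 'bgr', [161.0, 50.0, 124.0])
(0.66, 0.481, 0.301, 'top', 0.089, 'ext', [0.023, 0.021], 'bgr', [71.0, 72.0, 74.0])
(0.62, 0.476, 0.215, 'top', 0.09, 'ext', [0.054, 0.054], 'bgr', [122.0, 122.0, 120.0])
([11.18, -14.62, 1.59], [0.002, -0.001, 0.005], 'q7', -64.7)
```

Call:
step_arm:
  steps:
    - [[0.9, 11.6, -15.2, 2, 0, 0, 0], [0.9, 11.6, -15.2, 2, 0, 0, 0], [0.9, 11.6, -15.2, 3, 0, 0, 0], [0.9, 11.6, -15.2, 4, 0, 0, 0], [0.9, 11.6, -15.2, 5, 0, 0, 0], [0.9, 11.6, -15.2, 5, 0, 0, 0]]

```text
time: 42.5
tcp_pos: [0.4758, 0.2144, 0.1841]
tcp_rot: [[0.829, 0.559, -0.001], [0.559, -0.829, -0.002], [-0.002, 0.001, -1.0]]
wrist_force: [0.3, -0.8, 1.1]
gripper_width: 0.0771
```

```bash
python3 -c "
from h import *
carousel('wrist');print(*jars('wrist')[1],sep='\n')
print(goal(.476,.215,.068,-56.3))"
```

```text
grip [542.7 246.7  48.1  14.   78.2] ax 78.1
seat [0.605 0.279] ext [0.043 0.031] z 0.032 [276  18  57  36 342]
seat [0.589 0.176] ext [0.06 0.06] z 0.031 [ 354   87   67   68 3551]
seat [0.505 0.303] ext [0.042 0.03 ] z 0.032 [216  91  18  57 288]
seat [0.487 0.186] ext [0.03  0.031] z 0.032 [307 185  15  40 262]
(0.85, 0.477, 0.216, 'top', 0.09, 'ext', [0.053, 0.054], 'bgr', [131.0, 131.0, 129.0])
(0.8, 0.603, 0.289, 'top', 0.09, 'ext', [0.033, 0.044], 'bgr', [129.0, 129.0, 127.0])
(0.7, 0.538, 0.202, 'top', 0.081, 'ext', [0.098, 0.18], 'bgr', [208.0, 208.0, 209.0])
(0.69, 0.495, 0.319, 'top', 0.09, 'ext', [0.055, 0.054], 'bgr', [123.0, 123.0, 121.0])
([-0.02, -0.24, 11.85], [0.002, -0.002, 0.002], 'q7', -87.6)
```

Call:
step_arm:
  steps:
    - [[0.9, 0.1, -0.2, 4, 0, 0, 0], [0.9, 0.1, -0.2, 8, 0, 0, 0], [0.9, 0.1, -0.2, 11, 0, 0, 0], [0.9, 0.1, -0.2, 11.8, 0, 0, 0], [0.9, 0.1, -0.2, 11.8, 0, 0, 0], [0.4, 0.1, -0.2, 11.8, 0, 0, 0], [0.4, 0.1, -0.2, 11.8, 0, 0, 0], [0.4, 0.1, -0.2, 11.8, 0, 0, 0]]
  newtons: 40

```text
time: 43.45
tcp_pos: [0.4786, 0.2157, 0.071]
tcp_rot: [[0.831, 0.556, 0.006], [0.556, -0.831, 0.0], [0.005, 0.003, -1.0]]
wrist_force: [-1.3, -1.7, 5.6]
gripper_width: 0.0543
```

Call:
step_arm:
  steps:
    - [[0.4, 0, 0, 0, 0, 0, 0], [0.4, 0, 0, 0, 0, 0, 0], [0.4, 0, 0, -0.5, 0, 0, 0], [0.4, 0, 0, -1, 0, 0, 0], [0.4, 0, 0, -1, 0, 0, 0]]

```text
time: 43.95
tcp_pos: [0.4789, 0.2159, 0.0819]
tcp_rot: [[0.831, 0.556, 0.007], [0.556, -0.831, 0.001], [0.006, 0.003, -1.0]]
wrist_force: [0.1, -0.7, -2.5]
gripper_width: 0.0547
```

```bash
python3 -c "
from h import *
print(goal(.472,.1985,.08,-56.3),state()['gripper_width'],state()['tcp_pos'])"
```

```text
([-1.55, 1.06, 0.18], [0.003, -0.006, 0.001], 'q7', -89.8) 0.05467433824707171 [0.47892522 0.21594683 0.08189664]
```

Call:
step_arm:
  steps:
    - [[0.4, -0.6, 0.5, 0, 0.003, -0.006, 0], [0.4, -1.35, 1.05, 0, 0.003, -0.006, 0], [0.4, -1.35, 1.05, 0, 0.003, -0.006, 0], [0.4, -1.35, 1.05, 0.5, 0.003, -0.006, 0], [0.4, -1.35, 1.05, 0.9, 0.003, -0.006, 0], [0.4, -1.35, 1.05, 1, 0.003, -0.006, 0], [0.4, -1.35, 1.05, 1, 0.003, -0.006, 0]]

```text
time: 44.65
tcp_pos: [0.4734, 0.1999, 0.0715]
tcp_rot: [[0.831, 0.556, -0.0], [0.556, -0.831, -0.0], [-0.0, 0.0, -1.0]]
wrist_force: [0.0, 0.3, -1.8]
gripper_width: 0.0541
```

Call:
step_arm:
  steps:
    - [[0.4, 0, 0, 0.05, 0, 0, 0], [0.9, 0, 0, 0.05, 0, 0, 0], [0.9, 0, 0, 0.05, 0, 0, 0], [0.9, 0, 0, 0.05, 0, 0, 0], [0.9, 0, 0, -3, 0, 0, 0], [0.9, 0, 0, -7, 0, 0, 0], [0.9, 0, 0, -11, 0, 0, 0], [0.9, 0, 0, -11, 0, 0, 0]]

```text
time: 45.45
tcp_pos: [0.476, 0.2013, 0.1872]
tcp_rot: [[0.831, 0.556, 0.008], [0.556, -0.831, 0.003], [0.009, 0.002, -1.0]]
wrist_force: [0.1, 0.5, 0.1]
gripper_width: 0.0769
```

```bash
python3 -c "
from h import *
c=carousel('wrist');print(*jars('wrist')[1],sep='\n')
cv2.imwrite('pics/reseat.png',c['frame'])
print(goal(.45,0,.25,-56.3))"
```

```text
grip [542.7 246.8  48.2  14.   78.1] ax 78.1
seat [0.607 0.279] ext [0.046 0.031] z 0.032 [262   7  57  41 365]
seat [0.589 0.176] ext [0.06 0.06] z 0.031 [ 341   80   66   68 3538]
seat [0.505 0.303] ext [0.042 0.031] z 0.032 [202  84  20  58 307]
(0.97, 0.471, 0.2, 'top', 0.09, 'ext', [0.054, 0.053], 'bgr', [132.0, 132.0, 130.0])
(0.81, 0.599, 0.285, 'top', 0.09, 'ext', [0.025, 0.034], 'bgr', [91.0, 92.0, 95.0])
(0.61, 0.495, 0.318, 'top', 0.09, 'ext', [0.054, 0.053], 'bgr', [124.0, 124.0, 122.0])
([-13.05, 15.31, -6.87], [0.0, 0.0, 0.002], 'q7', -86.2)
```

View pics/reseat.png

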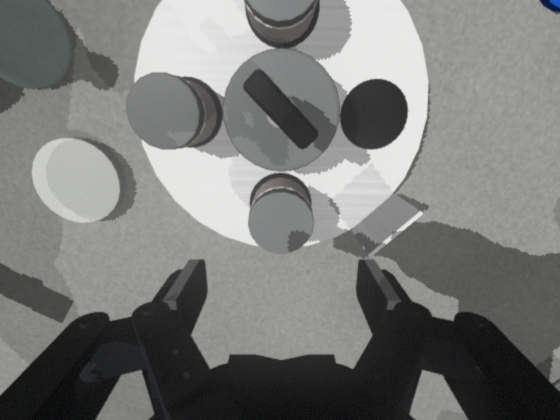

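The jar is back on its seat at (281,215), measured (0.471,0.200), which is its seated place. The other two are unmoved. I retreat and do a last check.

Call:
step_arm:
  steps:
    - [[0.9, 0, 0, -4, 0, 0, 0], [0.9, -4, 5, -7, 0, 0, 0], [0.9, -8, 10, -7, 0, 0, 0], [0.9, -13, 15, -7, 0, 0, 0], [0.9, -13, 15, -7, 0, 0, 0], [0.9, -13, 15, -7, 0, 0, 0], [0.9, -13, 15, -7, 0, 0, 0]]

```text
time: 46.3
tcp_pos: [0.4481, 0.0016, 0.2503]
tcp_rot: [[0.833, 0.554, -0.002], [0.554, -0.833, -0.001], [-0.002, -0.001, -1.0]]
wrist_force: [0.4, 0.2, -0.4]
gripper_width: 0.0766
```

```bash
python3 - <<'E'
from h import *
for n in ["scene","side"]:
    reader(n); dial(n); carousel(n); print(*jars(n)[1],sep="\n")
print(state()["tcp_pos"],state()["wrist_force"])
E
```

```text
scene reader [ 445.2 -339.2] [169.9  45.5] 77.2 ax 77.7 ztop [0.053 0.059 0.065]
scene bar [ 596.7 -322.7] [14.8 54.9] 27.9 ax 116.9
scene box [ 596.3 -322.8] [111.2 108.2] 27.1 ax 80.3
grip [545.8 244.1  46.3  16.2  78.1] ax 77.5
seat [0.591 0.174] ext [0.061 0.058] z 0.029 [310 221  21  14 226]
(0.77, 0.475, 0.197, 'top', 0.088, 'ext', [0.054, 0.055], 'bgr', [108.0, 108.0, 108.0])
(0.71, 0.613, 0.291, 'top', 0.088, 'ext', [0.056, 0.054], 'bgr', [115.0, 115.0, 118.0])
(0.7, 0.502, 0.32, 'top', 0.088, 'ext', [0.042, 0.042], 'bgr', [105.0, 105.0, 106.0])
(0.56, 0.639, -0.123, 'top', 0.057, 'ext', [0.052, 0.05], 'bgr', [94.0, 52.0, 75.0])
(0.21, 0.794, 0.095, 'top', 0.19, 'ext', [0.016, 0.021], 'bgr', [137.0, 105.0, 84.0])
side reader [ 443.8 -338.5] [171.8  44.1] 78.1 ax 78.8 ztop [0.057 0.062 0.069]
side bar [ 593.3 -321.6] [16.3 55.6] 27.8 ax 118.2
side box [ 594.  -321.8] [112.5 111.6] 26.4 ax 165.0
seat [0.588 0.174] ext [0.057 0.06 ] z 0.033 [281 189  21  15 232]
(0.76, 0.636, -0.122, 'top', 0.062, 'ext', [0.054, 0.055], 'bgr', [129.0, 70.0, 107.0])
(0.62, 0.613, 0.291, 'top', 0.094, 'ext', [0.052, 0.052], 'bgr', [120.0, 120.0, 122.0])
(0.59, 0.472, 0.195, 'top', 0.093, 'ext', [0.053, 0.051], 'bgr', [100.0, 101.0, 102.0])
(0.45, 0.792, -0.001, 'top', 0.173, 'ext', [0.025, 0.023], 'bgr', [135.0, 106.0, 87.0])
[0.44875215 0.00324311 0.25122202] [-0.25897933  0.33090511 -0.39629673]
```

All checks agree, so I hand the job in.

```bash
python3 -c "
from cell import *
print(finish_job())"
```

```text
the job is handed in; nothing more can be done
None
```

The job is done and handed in at about 46 s on the robot's clock.

- **Jars:** Three white jars were present, and I stood each on its own seat before turning anything.
- **Carousel and counter:** I turned the carousel a quarter turn clockwise and the counter knob three clicks clockwise from zero.
- **Barcode:** I held the reader still for over 3 s, about 7 cm in front of the label, level with its middle, then laid it back in its cradle. I placed it by calculation from the carousel's measured centre and angle. My camera estimates of the label differed by up to about 2° and a few mm.
- **One jar knocked:** After the reader was back, a check showed one jar about 15 mm off its seat. I picked it up and set it back.

In the last check, from the scene and side cameras with the arm clear:

- **Jars:** all three were within a few mm of their seats. The rearmost was partly hidden from the scene camera and not reported from the side, but a close wrist view just before showed it on its seat.
- **Settings:** the carousel and knob each read a quarter turn from where they started, within a degree or two.
- **Reader:** it was back in its original place to within about 1 mm.
- **Other things:** the purple jar had not moved. In the last scene picture the turquoise reader and the glassware also looked undisturbed.

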